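# Tighten a star-wheel jig tooth by tooth through its slot

## Task

Take the adjusting pin from its stand, reach with it through the narrow slot in the top of the green housing and push the star wheel round in the direction of the white arrow, tooth by tooth, until the pad clamps the sanding block against the stop: end when turning the wheel takes about half as much force again as when it ran free, and do not overtighten or force it. Then put the pin back upright in its stand, without disturbing the machine heads and the marker nearby.

Things in the scene. Friction and masses are not known exactly. Their poses are not given: they have to be found in the camera images.
- jig: clamping jig, fixed: plywood base 140 x 84 x 10 mm with a green hollow housing (33 mm in x, 62 mm in y, top at z = 60 mm) over a brass star wheel, a sprung pad and a wooden stop. Origin on the worktop under the star wheel; z up; x points from the housing towards the stop; y runs along the slot, the way the white arrow points
- slot (a point): centre of the slot in the housing's top plate (jig x = y = 0, z = 60 mm). The slot is 10 mm wide in jig x, 40 mm long in jig y (-20 to +20 mm); the plate is 4 mm thick. The slot lies over the star wheel
- wheel_axis (a point): centre of the star wheel (jig z = 32 mm; axis along jig x). 8 teeth 5 mm thick, 10 mm wide, round tips at radius 24 mm; hub radius 10 mm; where the teeth stand at first is not known. Pushing the upper teeth to +y tightens. Friction 0.1 N m: about 5 N on a pin pushing a tooth near z = 50 mm. It stays where it is left
- pad: steel pad with black rubber facing, 40 mm wide, 24 mm high; origin 4 mm behind its pressing face, axes as the jig's. Advances along x 4 mm per radian of the wheel, 3.1 mm per tooth. Once all play is closed its spring (14 N per mm of further advance) stiffens the wheel: the push on the pin grows in proportion, to 1.5 times the free-running push at 13 N of clamping, 2 times at 25 N
- sanding_block: wooden sanding block, 44 mm (x) by 70 mm (y) by 24 mm, lying loose on the jig's base (10 mm high) between pad and stop; origin at the centre of its underside. The stop, a wooden bar 14 x 76 mm, top at jig z = 36 mm, was clamped to the base by hand: its place is not measured, its face lies somewhere at jig x = 88 to 94 mm, so 2 to 10 mm of play in all are to be closed
- stand: light wooden block 62 x 62 x 36 mm, fixed to the worktop; origin at the centre of its underside
- stand_hole (a point): centre of the mouth of the stand's upright hole (10 mm diameter, 33 mm deep), at the stand's top, 36 mm above the worktop
- pin: adjusting pin, loose, 60 g: a blue handle with white bands, 24 x 24 mm square and 44 mm tall, over a steel shank of 5 mm diameter and 30 mm length with a round tip. Origin at the centre of the handle's underside, on the axis; z up along the handle. At the start it stands upright in the stand's hole, the handle resting on the stand's top
- pin_tip (a point): lower end of the pin's shank, 30 mm below the pin's origin
- machine_head_3: small white machine head, 48 x 31 x 33 mm, loose bystander; origin at the centre of its underside
- machine_head_4: another such machine head, loose bystander; origin at the centre of its underside
- marker: white marker with a red cap, 17 x 135 x 16 mm, loose bystander; origin at the centre of its underside

How it is judged:
By the outcome, as a careful person would: the job done as asked, in the order asked, and still so for the second after the job is handed in, with the robot touching nothing.
It also fails if it takes over 67 s, if anything falls off the work surface, if the arm or the gripper's body presses on something with over 40 N, if the wrist force passes 120 N, or if a joint passes its speed limit or range.

## Robot

A 6-joint arm with a two-finger parallel gripper is mounted at the origin on a cart in front of the work surface, level with it; the furniture and walls round the work are solid. World frame = base frame: x ahead of the robot, y to its left, z up, the work surface at z = 0. Lengths are in m, angles in degrees, forces in N, time in s.
With the tool pointing down it reaches from about 0.325 to 0.925 m from the base axis. Payload 3.1 kg.
Tool frame: the origin (TCP) lies at the very end of the fingers, on their centre line; the grasp point (between the pads) lies 19 mm behind it (robot.tcp_to_grasp is the z of the grasp point in the tool frame, in m); z points along the fingers, y is the direction in which the jaws open and shut (so a half turn about z gives the same grasp; the last joint's range is limited). The gripper opens to 85 mm and grips with 20 to 120 N. Pads are 22 mm wide; open, the fingers measure 114 mm over their backs; the gripper's body (76 mm by 85 mm) begins 54 mm behind the grasp point. The pads swing forward as they close: fully open they stand 13 mm farther back than shut.
Start: joints at [67.196, 12.427, 92.441, -0, 75.132, -6.429], TCP at [0.176, 0.6, 0.231] pointing down, gripper open.
Joint ranges: [-157.48, 157.48], [-44.54, 120.13], [17.64, 146.25], [-64.5, 244.5], [7.68, 150.69], [-147.95, 147.95]. Speed limits (degrees/s): [159.86, 159.86, 180, 180, 180, 180].

## Interface

Orientations are given as [roll, pitch, yaw] about the fixed x, y, z axes, in that order (R = Rz(yaw) Ry(pitch) Rx(roll)).
In Python, from plant import robot gives the robot as it stands.
- The arm moves only by the tool drive_tool, never from a script. Its arguments are lists of equal length, an entry for each row: "translation": the shift along the tool's x, y, z in mm, a list of three; "turn": the turn about the tool's z in degrees. A call has exactly 8 rows; each row shifts and turns the commanded pose from where the row before left it, along the tool's axes as they then stand; what a row does not reach is not made up. A row lasts 1/10 s, in which the tool goes at most 50 mm and 8.59 degrees, less where a joint would pass 70% of its speed; a pose out of reach is approached as far as the arm can. A call is refused whole if a number of a shift passes 50 or a number of a turn 8.59, either way. A call with a gripper value outside its range is refused whole. "jaw" is the opening, from 0 (shut) to 1 (fully open), set as the call begins (left out, the last holds). The fingers move at their own pace and stop on an object; the grip force is fixed at half the most. Time passes only in rows, so rows that do not move let the fingers close, or fill a call up. It gives the time, the measured TCP pose, the force and the opening at its end, in the units of the state.
- robot.get_state(): the state, without advancing time (a new reading comes with each control period).
- robot.get_image(name): name is "scene" or "side" or "wrist"; returns (picture, depth): 420x560x3 uint8, blue, green, red; 420x560 float32, m along the optical axis (not along the pixel's ray), 0 where there is no reading.
- robot.camera_params(name): a dict with "fx", "fy", "cx", "cy" (pixels), "R" (3x3) and "t" (3): a world point X has camera coordinates R X + t; the wrist camera has in their place "mount" (4x4, takes a point from camera to tool coordinates, whose origin is the TCP and whose axes are the flange's). Camera axes: x right, y down, z forward; pixel columns grow to the right and rows downward; lengths in m; the calibration is good to about 2 mm. The wrist camera is an equidistant fisheye: a pixel r from the principal point sees the ray r / f radians off the axis. A picture is of the moment at which its call begins: read the wrist's pose just before it. camera_params takes no time and is no camera call.
- robot.job_done(): hands the job in, once; it reports no verdict.
The state is a dict: "t": time; "q": joint angles; "dq": joint speeds; "tau": joint torques, N m; "tcp_pos": TCP position; "orientation": TCP orientation; "wrist_force": force on the tool from outside, world axes, zero at the start; "ft_torque": the same for the moment, N m; "gripper_width": finger opening in m.
Only numpy, scipy, OpenCV 4.12 (cv2) and the standard library are available. Lean on these libraries where they do the work, as an engineer would, in place of code of your own. Each camera call takes 0.05 s, during which the arm holds its last target.

## Working session

There is one attempt and no reset: what is moved stays moved. The work goes in short steps, Python scripts to look and compute and a tool call to move; the robot and the scene stay as the last step left them, time stands still between calls to the robot, and variables do not carry over. Pictures are saved under pics/ and viewed, and the job is handed in when it is done.

Besides the shell and the picture viewer there is one more tool, called by a JSON object that holds its "method" and its "body". drive_tool: Moves the arm, as the interface text tells. Its arguments: {"type":"object","properties":{"translation":{"type":"array"},"turn":{"type":"array"},"jaw":{"type":"number"}},"required":["translation","turn"]}

```bash
mkdir -p pics; ls; python3 - <<'E'
from plant import robot
import cv2,numpy as np
s=robot.get_state()
for k in s: print(k,s[k])
print(robot.tcp_to_grasp)
for n in ["scene","side","wrist"]:
    im,d=robot.get_image(n); cv2.imwrite(f"pics/{n}0.png",im); np.save(f"pics/{n}0.npy",d)
    print(n,robot.camera_params(n))
E
```

```text
pics
t 0.0
q [ 6.71954678e+01  1.24784699e+01  9.25300944e+01 -1.15559673e-03
  7.51322727e+01 -6.42774537e+00]
dq [ 0.01232767 -0.04147974 -0.05309097  0.06268721  0.17916556 -0.03055424]
tau [ 5.70563025e-04 -3.96849024e+01 -3.03854012e+01 -2.52456130e-04
  9.75988980e-03 -6.20964656e-06]
tcp_pos [0.17587179 0.59887842 0.22993502]
orientation [-1.79859923e+02 -1.46575472e-02  1.63623493e+02]
wrist_force [ 0.30604206 -0.16496467  0.27251545]
ft_torque [ 0.04906334  0.0267755  -0.02942308]
gripper_width 0.08527959077382424
-0.0187
scene {'fx': 484.8910535174665, 'fy': 484.8910535174665, 'cx': 279.0823349737431, 'cy': 211.14477517285223, 'R': array([[-0.66536944, -0.74649615, -0.00519679],
       [-0.30366626,  0.27701114, -0.91162033],
       [ 0.68196064, -0.60498622, -0.41100044]]), 't': array([0.18909616, 0.28662892, 0.41743159])}
side {'fx': 429.1509404824554, 'fy': 429.1509404824554, 'cx': 276.31319129144293, 'cy': 211.88735931987247, 'R': array([[-0.96113187, -0.27503664,  0.02409097],
       [-0.18368646,  0.57187241, -0.79951312],
       [ 0.20611844, -0.77286273, -0.60016531]]), 't': array([0.47184181, 0.27526135, 0.61845319])}
wrist {'fx': 325.19226210127806, 'fy': 325.19226210127806, 'cx': 281.3410549085334, 'cy': 210.27646395116128, 'mount': array([[ 2.57541586e-04, -9.55601148e-01, -2.94663163e-01,
         7.46319126e-02],
       [ 9.99999520e-01,  5.24808968e-04, -8.27950760e-04,
        -5.61194028e-04],
       [ 9.45832567e-04, -2.94662808e-01,  9.55600824e-01,
        -1.42375718e-01],
       [ 0.00000000e+00,  0.00000000e+00,  0.00000000e+00,
         1.00000000e+00]])}
```

View pics/scene0.png

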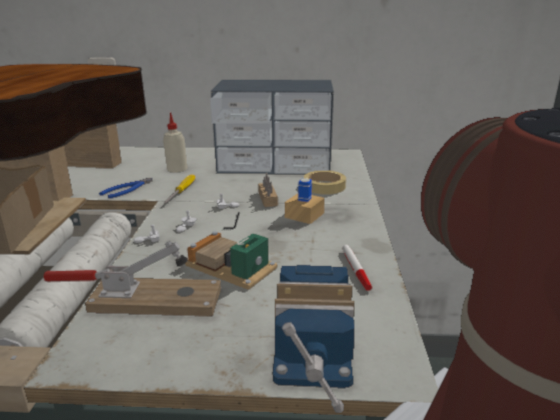

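View pics/side0.png

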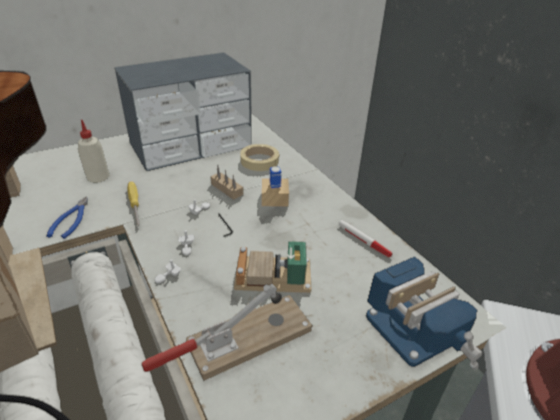

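View pics/wrist0.png

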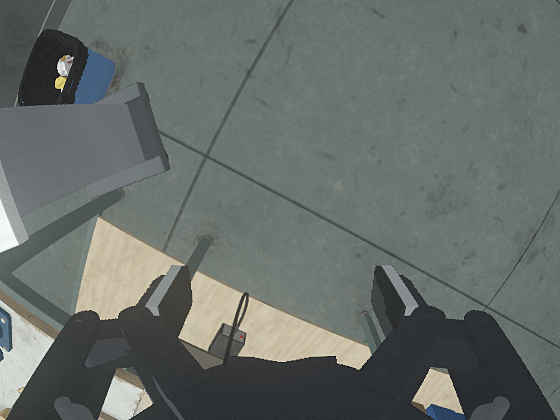

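The scene view shows the jig near (235,258), the stand with its blue pin near (305,205) and the marker near (357,267). The side view shows the jig at (275,268) and the pin at (275,185). I'll zoom in and locate them.

```bash
cat > h.py <<'E'
import numpy as np,cv2
from scipy.spatial.transform import Rotation as Ro
from plant import robot
def ray(n,u,v):
    p=robot.camera_params(n); d=np.array([(u-p['cx'])/p['fx'],(v-p['cy'])/p['fy'],1.])
    return -p['R'].T@p['t'], p['R'].T@d
def onplane(n,u,v,z):
    o,d=ray(n,u,v); return o+d*(z-o[2])/d[2]
def withdepth(n,u,v,D):
    o,d=ray(n,u,v); return o+d*D[v,u]
def two(a,b):
    (o1,d1),(o2,d2)=ray('scene',*a),ray('side',*b)
    d1=d1/np.linalg.norm(d1);d2=d2/np.linalg.norm(d2)
    A=np.c_[d1,-d2]; x=np.linalg.lstsq(A,o2-o1,rcond=None)[0]
    p,q=o1+d1*x[0],o2+d2*x[1]; return (p+q)/2,np.linalg.norm(p-q)
def wrist_proj_params(s):
    p=robot.camera_params('wrist');M=p['mount'];R=Ro.from_euler('xyz',s['orientation'],degrees=True).as_matrix()
    return p,M,R,np.array(s['tcp_pos'])
def wray(s,u,v):
    p,M,R,t=wrist_proj_params(s)
    a=np.array([u-p['cx'],v-p['cy']]);r=np.linalg.norm(a);th=r/p['fx']
    d=np.r_[a/max(r,1e-9)*np.sin(th),np.cos(th)]
    return R@M[:3,3]+t, R@M[:3,:3]@d
def wplane(s,u,v,z):
    o,d=wray(s,u,v); return o+d*(z-o[2])/d[2]
def wproj(s,X):
    p,M,R,t=wrist_proj_params(s)
    c=M[:3,:3].T@(R.T@(np.array(X)-t)-M[:3,3])
    th=np.arctan2(np.hypot(c[0],c[1]),c[2]);f=p['fx']*th/np.hypot(c[0],c[1])
    return p['cx']+c[0]*f,p['cy']+c[1]*f
E
python3 - <<'E'
from h import *
for n,(x0,y0,x1,y1) in dict(scene=(170,160,380,300),side=(140,150,400,310)).items():
    im=cv2.imread(f"pics/{n}0.png");D=np.load(f"pics/{n}0.npy")
    k=800/(x1-x0) if n=='scene' else 3
    cv2.imwrite(f"pics/{n}0z.png",cv2.resize(im[y0:y1,x0:x1],None,fx=3.0 if n=='side' else 3.8,fy=3.0 if n=='side' else 3.8,interpolation=cv2.INTER_CUBIC))
    hsv=cv2.cvtColor(im,cv2.COLOR_BGR2HSV)
    g=cv2.inRange(hsv,(60,100,20),(90,255,255)); b=cv2.inRange(hsv,(105,150,60),(130,255,255))
    for nm,m in (('green',g),('blue',b)):
        nn,l,st,c=cv2.connectedComponentsWithStats(m)
        for i in range(1,nn):
            if st[i][4]>30:
                u,v=c[i].round().astype(int); print(n,nm,st[i],c[i].round(1),withdepth(n,u,v,D).round(3))
E
```

```text
scene green [231 235  36  43 908] [249.1 255.2] [ 0.463 -0.096  0.055]
scene blue [299 180  12   5  33] [304.9 182.8] [ 0.584 -0.338  0.08 ]
scene blue [100 182  43  15 156] [123.3 188.4] [ 1.008 -0.134  0.   ]
scene blue [299 186  12  12 127] [304.4 191.5] [ 0.583 -0.335  0.063]
side blue [271 176   9   9  72] [275.1 179.8] [ 0.591 -0.334  0.059]
```

```bash
ls -la pics
```

```text
total 4384
drwxr-xr-x 2 agent agent   4096 Dec  6 13:20 .
drwxr-xr-x 3 agent agent   4096 Dec  6 13:20 ..
-rw-r--r-- 1 agent agent 940928 Dec  6 13:19 scene0.npy
-rw-r--r-- 1 agent agent 267212 Dec  6 13:19 scene0.png
-rw-r--r-- 1 agent agent 348365 Dec  6 13:20 scene0z.png
-rw-r--r-- 1 agent agent 940928 Dec  6 13:19 side0.npy
-rw-r--r-- 1 agent agent 316293 Dec  6 13:19 side0.png
-rw-r--r-- 1 agent agent 345506 Dec  6 13:20 side0z.png
-rw-r--r-- 1 agent agent 940928 Dec  6 13:19 wrist0.npy
-rw-r--r-- 1 agent agent 362627 Dec  6 13:19 wrist0.png
```

View pics/scene0z.png

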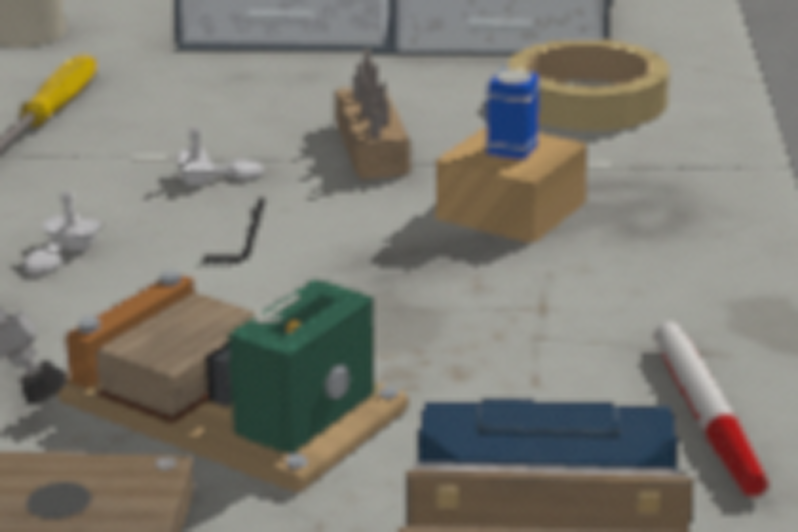

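View pics/side0z.png

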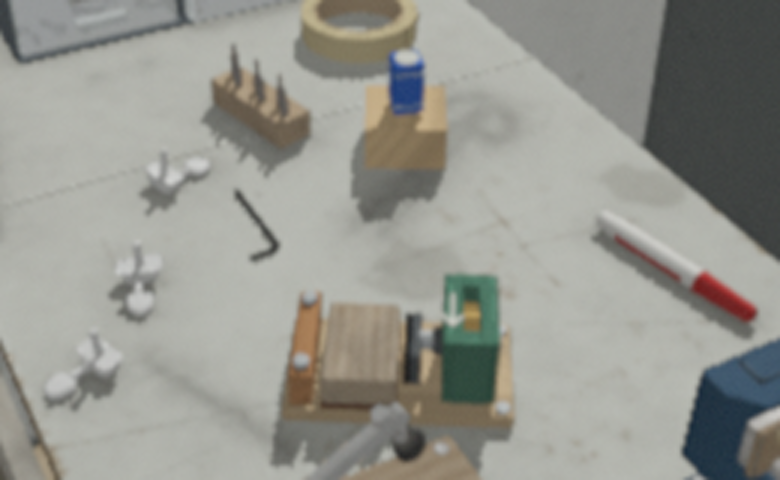

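```bash
python3 - <<'E'
from h import *
P=[]
for n in ("scene","side"):
    D=np.load(f"pics/{n}0.npy"); v,u=np.nonzero(D>0)
    p=robot.camera_params(n)
    c=np.c_[(u-p['cx'])/p['fx'],(v-p['cy'])/p['fy'],np.ones(len(u))]*D[v,u][:,None]
    P.append((c-p['t'])@p['R'])
P=np.vstack(P)
m=(P[:,2]>0.02)&(P[:,0]>0.1)&(P[:,0]<0.95)&(abs(P[:,1])<0.75)
Q=P[m]
# height grid 5cm
print('rows x 0.1..0.9, cols y +0.7..-0.6 (cm max z)')
ys=np.arange(0.7,-0.61,-0.05)
print('      ',' '.join(f'{int(round(y*100)):4d}' for y in ys))
for x in np.arange(0.1,0.95,0.05):
    print(f'{x:.2f}  ',' '.join((lambda q:f'{int(q.max()*100):4d}' if len(q) else '   .')(Q[(abs(Q[:,0]-x)<.025)&(abs(Q[:,1]-y)<.025),2]) for y in ys))
# housing top / stand top clouds
for nm,c,z0,z1 in (('housing',(0.463,-0.096),.055,.064),('stand',(0.585,-0.335),.03,.04),('handle',(0.585,-0.335),.045,.078)):
    q=P[(np.hypot(P[:,0]-c[0],P[:,1]-c[1])<.06)&(P[:,2]>z0)&(P[:,2]<z1)]
    r=cv2.minAreaRect((q[:,:2]*1000).astype(np.float32)); print(nm,len(q),r)
E
```

```text
rows x 0.1..0.9, cols y +0.7..-0.6 (cm max z)
         70   65   60   55   50   45   40   35   30   25   20   15   10    5    0   -5  -10  -15  -20  -25  -30  -35  -40  -45  -50  -55  -60
0.10      .    .    .    .    .    .    .    .    .    .    .    .    .    .   34    .    .    .    .    .    .    .    .    .    .    .    .
0.15      .    .    .    .    .    .    .    .    .    .    .    .    .    .    .    .    .    .    .    .    .    .    .    .    .    .    .
0.20      .    .    .    .    .    .    .    .    .    .    .    .    .   12   10   10    .    .    .    .    .    .    .    .    .    .    .
0.25      .    .    .    .    .    .    .    .    .    .    .    .    .   12   10   10   10    .    .    .    .    .    .    .    .    .    .
0.30      .    .    .    .    .    .    .    .    .    .    .    .    .    .   10   10   10    9    .    .    .    .    .    .    .    .    .
0.35      .    .    .    .    .    .    .    .    .    .    .    .    .    .    .   10   10    .    .    .    .    .    .    .    .    .    .
0.40      .    .    .    .    .    .    .    .    .    .    
[... 1141 characters left out ...]
0    .    .    .    .    .    .    .    .    .    .   20   21   21   21   21
0.85      .    .    .    .    .    .    .    .    .    .   10   10    6    .    .    .    .    .    .    .    .   20   21   21   21   21   21
0.90      .    .    .    .    .    .    .    .    .    .    .   10   25   25    .    .    .    .    2    2    2   21   21   21   21   21   21
housing 876 ((485.82623291015625, -114.16383361816406), (36.7301025390625, 65.26568603515625), 13.21435260772705)
stand 740 ((591.8353271484375, -346.1893310546875), (63.96687698364258, 67.3956298828125), 17.496978759765625)
handle 351 ((593.053466796875, -345.92742919921875), (26.595722198486328, 28.668930053710938), 27.616512298583984)
```

```bash
cat > plan.py <<'E'
import sys
from h import *
# plan.py x y z yaw nrows : print rows from current pose (straight line, yaw linear)
def plan(x,y,z,yaw,n,s=None):
    s=s or robot.get_state(); p0=np.array(s['tcp_pos'])*1e3; y0=s['orientation'][2]
    dy=(yaw-y0+180)%360-180
    p1=np.array([x,y,z])*1e3; T=[];U=[]
    cur=p0.copy(); cy=y0
    for i in range(n):
        tgt=p0+(p1-p0)*(i+1)/n
        R=Ro.from_euler('xyz',[180,0,cy],degrees=True).as_matrix()
        d=(R.T@(tgt-cur)).round(1); u=round(-dy/n,2)
        T.append(d.tolist());U.append(u); cur=cur+R@d; cy-=u
    print(np.array(p0).round(1),y0,'->',cur.round(1),cy)
    for i in range(0,n,8): print(T[i:i+8],U[i:i+8])
if __name__=='__main__':
    a=list(map(float,sys.argv[1:])); plan(*a[:4],int(a[4]))
E
python3 plan.py .53 -.22 .23 20 24
```

```text
[175.9 599.1 230.2] 163.62697136169376 -> [ 530. -220.  230.] 20.106971361693745
[[-23.8, -28.6, 0.0], [-26.6, -25.9, 0.0], [-29.2, -23.1, 0.0], [-31.4, -19.9, 0.0], [-33.3, -16.4, 0.1], [-34.9, -13.0, -0.0], [-36.0, -9.2, -0.0], [-36.8, -5.4, -0.0]] [np.float64(5.98), np.float64(5.98), np.float64(5.98), np.float64(5.98), np.float64(5.98), np.float64(5.98), np.float64(5.98), np.float64(5.98)]
[[-37.1, -1.6, -0.0], [-37.1, 2.3, 0.0], [-36.7, 6.2, 0.0], [-35.8, 10.0, 0.0], [-34.6, 13.6, 0.0], [-33.0, 17.2, 0.0], [-31.0, 20.5, 0.1], [-28.7, 23.6, -0.0]] [np.float64(5.98), np.float64(5.98), np.float64(5.98), np.float64(5.98), np.float64(5.98), np.float64(5.98), np.float64(5.98), np.float64(5.98)]
[[-26.1, 26.5, -0.0], [-23.2, 29.1, -0.0], [-20.0, 31.3, -0.0], [-16.7, 33.2, 0.0], [-13.1, 34.8, 0.0], [-9.4, 36.0, 0.0], [-5.7, 36.7, 0.0], [-1.7, 37.2, 0.0]] [np.float64(5.98), np.float64(5.98), np.float64(5.98), np.float64(5.98), np.float64(5.98), np.float64(5.98), np.float64(5.98), np.float64(5.98)]
```

{"method": "drive_tool", "body": {"translation": [[-24,-29,0],[-27,-26,0],[-29,-23,0],[-31,-20,0],[-33,-16,0],[-35,-13,0],[-36,-9,0],[-37,-5,0]], "turn": [6,6,6,6,6,6,6,6]}}

```text
t: 0.95
tcp_pos: [0.2946, 0.3252, 0.231]
orientation: [-180.0, 0.0, 115.4]
wrist_force: [0.6, -0.0, -0.4]
gripper_width: 0.0856
```

{"method": "drive_tool", "body": {"translation": [[-37,-2,0],[-37,2,0],[-37,6,0],[-36,10,0],[-35,14,0],[-33,17,0],[-31,20,0],[-29,24,0]], "turn": [6,6,6,6,6,6,6,6]}}

```text
t: 1.75
tcp_pos: [0.4107, 0.0505, 0.2312]
orientation: [180.0, -0.0, 67.4]
wrist_force: [0.6, 0.1, 0.7]
gripper_width: 0.085
```

{"method": "drive_tool", "body": {"translation": [[-26,26,0],[-23,29,0],[-20,31,0],[-17,33,0],[-13,35,0],[-9,36,0],[-6,37,0],[0,0,0]], "turn": [6,6,6,6,6,6,6,0]}}

```text
t: 2.55
tcp_pos: [0.5127, -0.1913, 0.2311]
orientation: [179.9, 0.0, 25.3]
wrist_force: [-0.8, 0.4, -0.6]
gripper_width: 0.0854
```

```bash
python3 - <<'E'
from h import *
import json
s=robot.get_state(); im,d=robot.get_image('wrist'); cv2.imwrite('pics/w1.png',im); np.save('pics/w1.npy',d)
json.dump({k:np.array(v).tolist() for k,v in s.items()},open('s1.json','w'))
print(s['t'],s['tcp_pos'],s['orientation'],s['wrist_force'])
E
```

```text
2.55 [ 0.5127081  -0.19126829  0.23111202] [1.79884402e+02 1.10722019e-02 2.53359121e+01] [-0.76668992  0.3863216  -0.57579908]
```

View pics/w1.png

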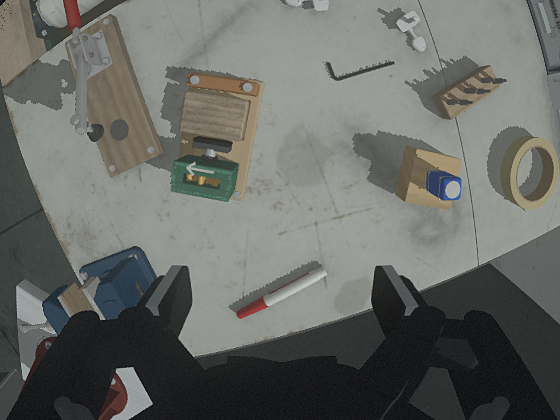

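The wrist view shows the jig housing at (205,178) with the slot around (205,178) and the arrow pointing left. The stand is at (430,178), with the handle top at about (452,190). I'll zoom in on both.

```bash
python3 - <<'E'
import cv2
im=cv2.imread('pics/w1.png')
a=cv2.resize(im[140:210,155:255],None,fx=7,fy=7,interpolation=cv2.INTER_CUBIC)
b=cv2.resize(im[135:215,390:480],None,fx=7,fy=7,interpolation=cv2.INTER_CUBIC)
cv2.imwrite('pics/w1a.png',a);cv2.imwrite('pics/w1b.png',b)
E
```

```text
(no output)
```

View pics/w1a.png

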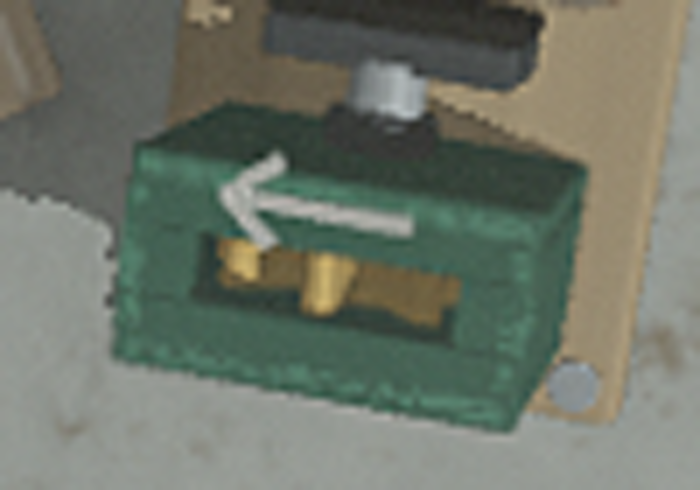

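View pics/w1b.png

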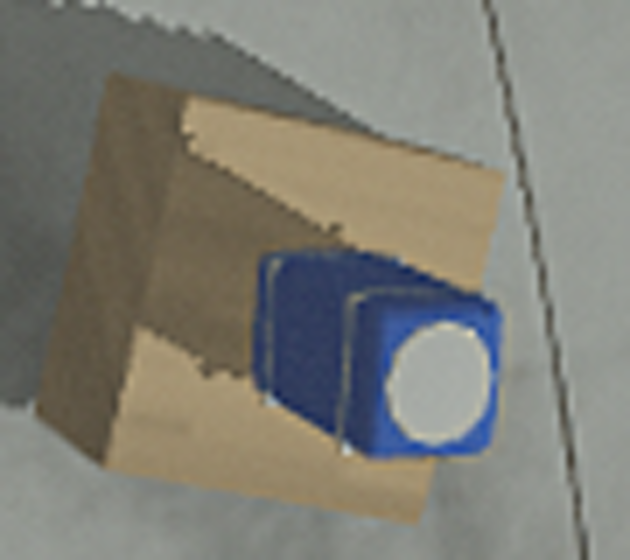

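```bash
python3 - <<'E'
from h import *
import json
s=json.load(open('s1.json'))
A=lambda x,y:(155+(x+.5)/7-.5,140+(y+.5)/7-.5)
B=lambda x,y:(390+(x+.5)/7-.5,135+(y+.5)/7-.5)
def W(f,pts,z): return np.array([wplane(s,*f(*p),z)[:2]*1e3 for p in pts])
def ang(P): # direction of edges
    return [np.degrees(np.arctan2(*(P[(i+1)%len(P)]-P[i])[::-1])).round(1) for i in range(len(P))],[np.linalg.norm(P[(i+1)%len(P)]-P[i]).round(1) for i in range(len(P))]
for nm,f,pts,z in (('housing',A,[(137,150),(535,215),(508,430),(115,357)],.06),('slot',A,[(205,235),(465,278),(448,340),(192,300)],.06),
  ('stand',B,[(185,95),(503,172),(418,523),(105,465)],.036),('handle',B,[(365,293),(500,303),(490,455),(350,452)],.08),('handleLow',B,[(258,252),(395,262),(0,0),(262,395)],.04)):
    P=W(f,pts,z); print(nm,P.round(1).tolist(),P.mean(0).round(1),*ang(P))
print('disc',W(B,[(440,383)],.08))
print('teeth',W(A,[(242,262),(327,283)],.055))
D=np.load('pics/w1.npy'); print(D[181,201],D[190,453])
E
```

```text
housing [[494.6, -82.2], [509.8, -139.4], [479.2, -148.1], [464.4, -90.0]] [ 487.  -114.9] [np.float64(-75.1), np.float64(-164.0), np.float64(104.3), np.float64(14.5)] [np.float64(59.2), np.float64(31.8), np.float64(60.0), np.float64(31.2)]
slot [[487.2, -96.3], [497.3, -133.8], [487.9, -135.0], [477.4, -97.9]] [ 487.4 -115.7] [np.float64(-75.0), np.float64(-172.4), np.float64(105.7), np.float64(9.7)] [np.float64(38.9), np.float64(9.5), np.float64(38.6), np.float64(9.9)]
stand [[615.0, -308.3], [632.8, -367.7], [574.0, -385.9], [556.7, -326.5]] [ 594.6 -347.1] [np.float64(-73.3), np.float64(-162.8), np.float64(106.2), np.float64(17.3)] [np.float64(62.0), np.float64(61.6), np.float64(61.9), np.float64(61.1)]
handle [[599.9, -328.9], [609.4, -350.6], [589.3, -362.1], [578.8, -339.5]] [ 594.3 -345.3] [np.float64(-66.3), np.float64(-150.4), np.float64(114.9), np.float64(26.8)] [np.float64(23.7), np.float64(23.2), np.float64(24.9), np.float64(23.6)]
handleLow [[599.0, -330.7], [609.5, -354.4], [612.8, -272.1], [579.3, -343.8]] [ 600.2 -325.2] [np.float64(-66.2), np.float64(87.7), np.float64(-115.0), np.float64(33.6)] [np.float64(25.9), np.float64(82.4), np.float64(79.2), np.float64(23.7)]
disc [[ 594.46630338 -347.76891436]]
teeth [[ 484.26076642 -101.93932332]
 [ 486.69110794 -114.92142864]]
0.32461745 0.30091628
```

```bash
python3 plan.py .5943 -.3460 .13 26 8; python3 - <<'E'
from h import *
D=np.load('pics/w1.npy')
import json
s=json.load(open('s1.json'))
for (u,v) in ((513,145),(505,180),(545,150),(470,95)):
    o,d=wray(s,u,v); p,M,R,t=wrist_proj_params(s); c=R@M[:3,2]
    print(u,v,(o+d*D[v,u]/(d@c)).round(3))
E
```

```text
[ 511.7 -189.   230.8] 25.488736472126494 -> [ 594.3 -346.   130. ] 25.968736472126484
[[0.9, 22.2, 12.6], [0.8, 22.1, 12.6], [0.8, 22.2, 12.6], [0.8, 22.1, 12.6], [0.8, 22.2, 12.6], [0.8, 22.1, 12.6], [0.7, 22.2, 12.6], [0.7, 22.2, 12.6]] [np.float64(-0.06), np.float64(-0.06), np.float64(-0.06), np.float64(-0.06), np.float64(-0.06), np.float64(-0.06), np.float64(-0.06), np.float64(-0.06)]
513 145 [ 0.697 -0.453  0.007]
505 180 [ 0.648 -0.462  0.013]
545 150 [ 0.719 -0.501  0.022]
470 95 [ 0.708 -0.347  0.025]
```

{"method": "drive_tool", "body": {"translation": [[1,26,14],[1,26,14],[1,26,14],[1,26,14],[1,26,14],[1,26,14],[0,21.2,16.8],[0,0,0]], "turn": [0,0,0,0,0,0,-0.5,0], "jaw": 0.55}}

```text
t: 3.4
tcp_pos: [0.5923, -0.344, 0.127]
orientation: [-179.7, 0.2, 26.1]
wrist_force: [-0.7, 0.7, -0.7]
gripper_width: 0.0468
```

```bash
cat > snap.py <<'E'
from h import *
import json,sys
n=sys.argv[1]
s=robot.get_state(); im,d=robot.get_image('wrist'); cv2.imwrite(f'pics/{n}.png',im); np.save(f'pics/{n}.npy',d)
json.dump({k:np.array(v).tolist() for k,v in s.items()},open(f'{n}.json','w'))
print(s['t'],np.array(s['tcp_pos']).round(4),np.array(s['orientation']).round(2),np.array(s['wrist_force']).round(1))
E
python3 snap.py w2
```

```text
3.4 [ 0.5923 -0.344   0.127 ] [-1.7973e+02  1.5000e-01  2.6130e+01] [-0.7  0.7 -0.7]
```

View pics/w2.png

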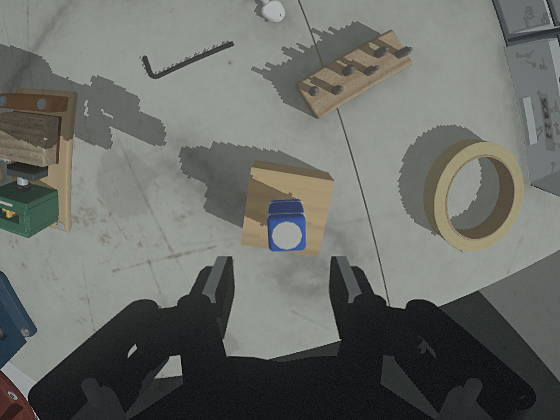

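The handle disc is at (286,235) between the open fingers, and its edges are square with the jaws.

```bash
python3 - <<'E'
from h import *
import json
s=json.load(open('w2.json'))
im=cv2.imread('pics/w2.png'); hsv=cv2.cvtColor(im,cv2.COLOR_BGR2HSV)
sub=cv2.inRange(hsv[215:260,260:312],(0,0,170),(180,60,255))
n,l,st,c=cv2.connectedComponentsWithStats(sub); i=1+st[1:,4].argmax(); print(c[i]+[260,215],st[i])
u,v=c[i]+[260,215]; print(wplane(s,u,v,.08)*1e3)
b=cv2.inRange(hsv[190:260,255:320],(105,120,40),(130,255,255)); ys,xs=np.nonzero(b)
print(xs.min()+255,xs.max()+255,ys.min()+190,ys.max()+190)
print([wproj(s,(.5943,-.346,.08)),wproj(s,s['tcp_pos'])])
cv2.imwrite('pics/w2z.png',cv2.resize(im[180:270,230:350],None,fx=6,fy=6,interpolation=cv2.INTER_CUBIC))
E
python3 plan.py .5943 -.3460 .044 26.5 8
```

```text
[276.5 226.5] [14  9  6  6  6]
[ 596.79410101 -339.30952241   80.        ]
268 304 200 250
[(np.float64(284.39553233175155), np.float64(234.29854179647245)), (np.float64(279.5047717898043), np.float64(270.85658391912034))]
[ 592.5 -343.1  128.3] 26.13903364343949 -> [ 594.3 -346.    44. ] 26.539033643439495
[[0.0, 0.4, 10.5], [0.1, 0.4, 10.6], [0.0, 0.5, 10.5], [0.1, 0.4, 10.6], [0.0, 0.4, 10.5], [0.1, 0.4, 10.5], [0.0, 0.5, 10.6], [0.0, 0.4, 10.5]] [np.float64(-0.05), np.float64(-0.05), np.float64(-0.05), np.float64(-0.05), np.float64(-0.05), np.float64(-0.05), np.float64(-0.05), np.float64(-0.05)]
```

View pics/w2z.png

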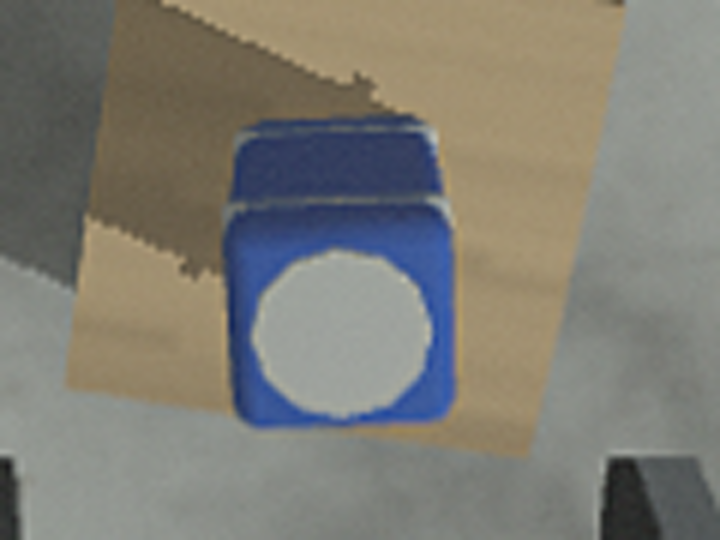

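{"method": "drive_tool", "body": {"translation": [[0.4,4.8,4],[0,0,16],[0,0,18],[0,0,18],[0,0,16],[0,0,12],[0,0,0],[0,0,0]], "turn": [0,0,0,0,0,0,0,0]}}

```text
t: 4.25
tcp_pos: [0.596, -0.3486, 0.046]
orientation: [-180.0, 0.0, 26.1]
wrist_force: [-0.7, 0.5, 0.1]
gripper_width: 0.047
```

{"method": "drive_tool", "body": {"translation": [[0,0,0],[0,0,0],[0,0,0],[0,0,0],[0,0,0],[0,0,0],[0,0,0],[0,0,0]], "turn": [0,0,0,0,0,0,0,0], "jaw": 0}}

```text
t: 5.05
tcp_pos: [0.5968, -0.3484, 0.0481]
orientation: [180.0, -0.1, 26.1]
wrist_force: [-1.7, 3.3, 5.4]
gripper_width: 0.0231
```

```bash
python3 snap.py w3; python3 - <<'E'
from h import *
s=robot.get_state(); print(s['t'],s['gripper_width'],np.array(s['tcp_pos'])*1e3,s['orientation'],s['wrist_force'])
E
```

```text
5.05 [ 0.5968 -0.3484  0.0481] [ 1.7997e+02 -6.0000e-02  2.6130e+01] [-1.7  3.3  5.4]
5.1 0.02348931572868402 [ 596.8314783  -348.43183493   48.09604569] [ 1.79970714e+02 -6.35817497e-02  2.61263650e+01] [-1.49139173  3.69156747  5.70844529]
```

View pics/w3.png

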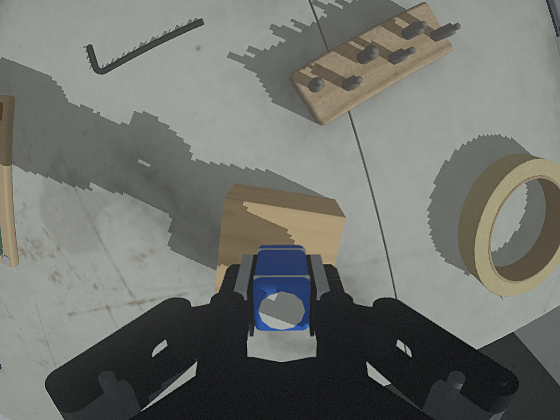

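{"method": "drive_tool", "body": {"translation": [[0,0,-4],[0,0,-8],[0,0,-12],[0,0,-16],[0,0,-20],[0,0,-20],[0,0,-10],[0,0,0]], "turn": [0,0,0,0,0,0,0,0]}}

```text
t: 5.9
tcp_pos: [0.5979, -0.35, 0.1403]
orientation: [179.7, -0.2, 26.1]
wrist_force: [0.3, -0.7, -0.7]
gripper_width: 0.0231
```

```bash
python3 snap.py w4; python3 - <<'E'
from h import *
for n in ('scene','side'):
    im,d=robot.get_image(n); cv2.imwrite(f'pics/{n}4.png',im)
    c=im[110:260,220:400] if n=='scene' else im[100:250,190:370]
    cv2.imwrite(f'pics/{n}4z.png',cv2.resize(c,None,fx=4,fy=4,interpolation=cv2.INTER_CUBIC))
s=robot.get_state(); print(s['t'],s['gripper_width'],np.array(s['tcp_pos'])*1e3,s['orientation'],s['wrist_force'])
E
```

```text
5.9 [ 0.5979 -0.35    0.1403] [ 1.7968e+02 -1.6000e-01  2.6120e+01] [ 0.3 -0.7 -0.7]
6.05 0.02307480622596748 [ 595.5317841  -348.23493055  135.57994663] [-1.79919418e+02  4.51348888e-02  2.61233836e+01] [ 0.00414272 -0.15870884 -0.7018582 ]
```

View pics/side4z.png

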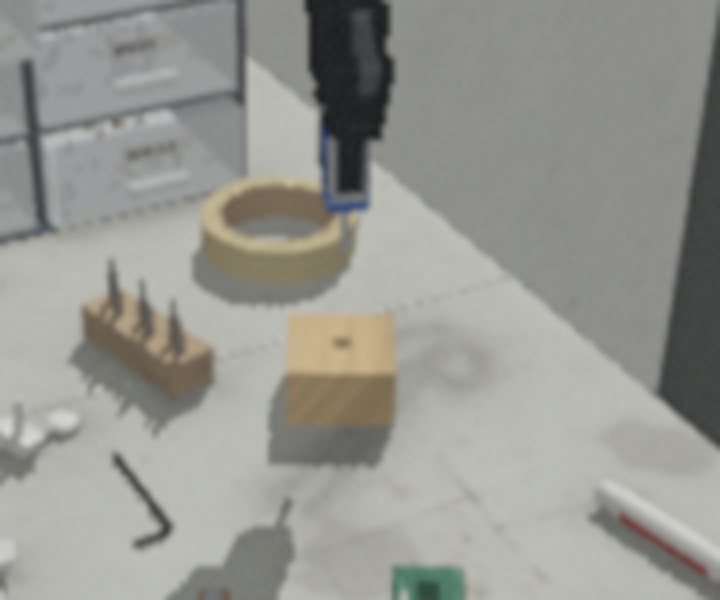

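View pics/scene4z.png

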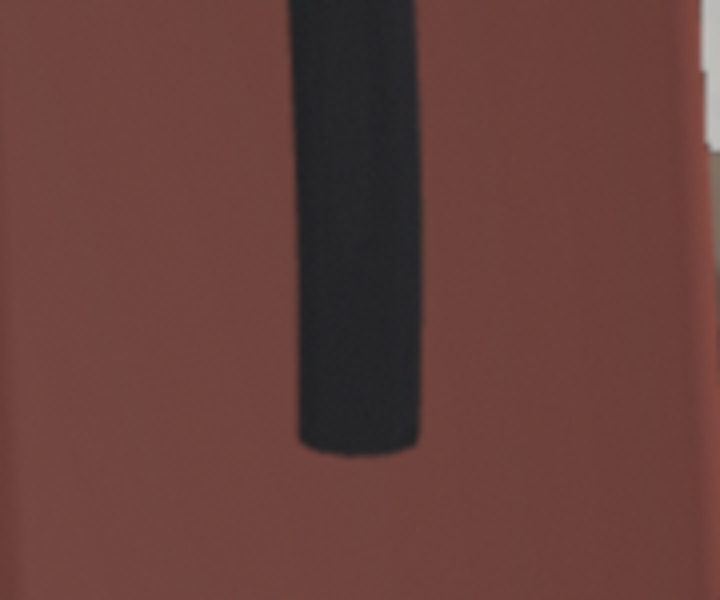

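View pics/w4.png

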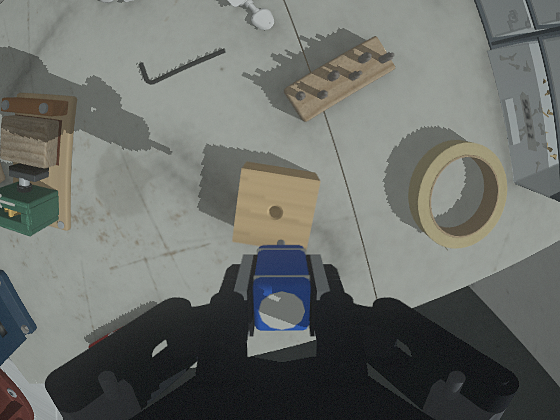

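```bash
python3 - <<'E'
from h import *
import json
s=json.load(open('w4.json'))
im=cv2.imread('pics/w4.png'); cv2.imwrite('pics/w4z.png',cv2.resize(im[190:340,220:340],None,fx=4,fy=4,interpolation=cv2.INTER_CUBIC))
R=Ro.from_euler('xyz',s['orientation'],degrees=True).as_matrix();t=np.array(s['tcp_pos'])
for k in (.036,.04,.042,.044): print(k,wproj(s,t+R@[0,0,k]))
print('hole',wplane(s,276,212,.036)*1e3)
# side: tip ray, find height at closest approach to vertical line through tcp
tc=np.array([.5965,-.349,0])
o,d=ray('side',190+345/4,100+248/4)
for z in (.08,.09,.095,.1,.105): print(z,(o+d*(z-o[2])/d[2])[:2]*1e3)
print('side hole',onplane('side',190+342/4,100+343/4,.036)*1e3)
E
```

```text
0.036 (np.float64(279.7697651605089), np.float64(242.59146855326745))
0.04 (np.float64(279.79398478162307), np.float64(240.03117309521065))
0.042 (np.float64(279.8057762730814), np.float64(238.78667324896608))
0.044 (np.float64(279.81736244187493), np.float64(237.5651121280678))
hole [ 594.80720635 -348.57320812   36.        ]
0.08 [ 600.90582596 -376.80629168]
0.09 [ 596.41843886 -360.25948711]
0.095 [ 594.17474531 -351.98608483]
0.1 [ 591.93105176 -343.71268255]
0.105 [ 589.68735821 -335.43928026]
side hole [ 592.68305984 -345.65881025   36.        ]
```

View pics/w4z.png

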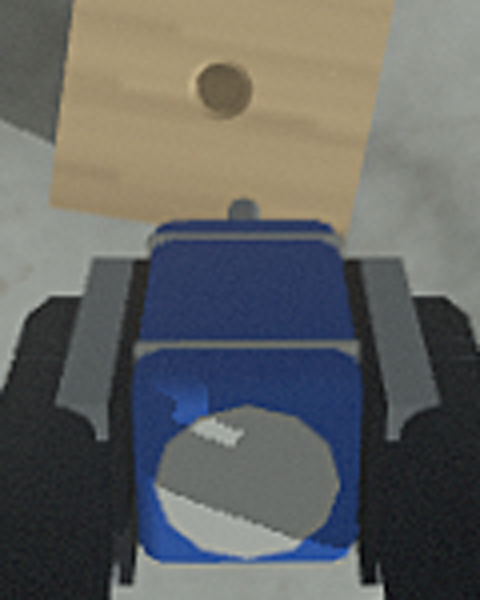

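```bash
python3 plan.py .4507 -.1334 .13 15 8
```

```text
[ 595.5 -348.2  135.6] 26.12338364427146 -> [ 450.7 -133.4  130. ] 15.003383644271455
[[-4.4, -32.1, 0.7], [-5.2, -31.9, 0.7], [-6.0, -31.9, 0.7], [-6.8, -31.7, 0.7], [-7.5, -31.5, 0.7], [-8.3, -31.3, 0.7], [-9.0, -31.1, 0.7], [-9.8, -30.8, 0.7]] [np.float64(1.39), np.float64(1.39), np.float64(1.39), np.float64(1.39), np.float64(1.39), np.float64(1.39), np.float64(1.39), np.float64(1.39)]
```

{"method": "drive_tool", "body": {"translation": [[-5,-37,0],[-6,-36.5,0],[-7,-36.5,0],[-8,-36,0],[-9,-36,1],[-10,-35.5,2],[-11.4,-35.3,2.6],[0,0,0]], "turn": [1.6,1.6,1.6,1.6,1.6,1.6,1.5,0]}}

```text
t: 6.85
tcp_pos: [0.446, -0.1288, 0.1274]
orientation: [-179.6, 0.4, 15.2]
wrist_force: [-0.1, 0.1, -1.3]
gripper_width: 0.0235
```

{"method": "drive_tool", "body": {"translation": [[0,0,0],[0,0,0],[0,0,0],[0,0,0],[0,0,0],[0,0,0],[0,0,0],[0,0,0]], "turn": [0,0,0,0,0,0,0,0]}}

```text
t: 7.65
tcp_pos: [0.4514, -0.1333, 0.1309]
orientation: [-180.0, 0.0, 15.0]
wrist_force: [-0.5, 0.2, 0.0]
gripper_width: 0.0232
```

```bash
python3 snap.py w5; python3 - <<'E'
import cv2
im=cv2.imread('pics/w5.png'); cv2.imwrite('pics/w5z.png',cv2.resize(im[130:280,220:340],None,fx=5,fy=4,interpolation=cv2.INTER_CUBIC))
E
```

```text
7.65 [ 0.4514 -0.1333  0.1309] [-180.      0.     15.02] [-0.5  0.2  0. ]
```

View pics/w5.png

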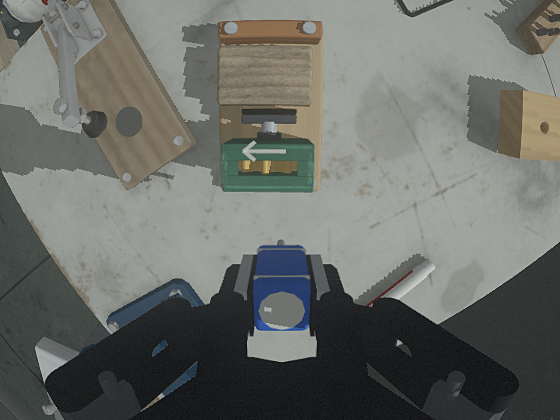

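```bash
python3 - <<'E'
import cv2
im=cv2.imread('pics/w5.png'); cv2.imwrite('pics/w5z.png',cv2.resize(im[130:200,213:328],None,fx=6,fy=6,interpolation=cv2.INTER_CUBIC))
E
```

```text
(no output)
```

View pics/w5z.png

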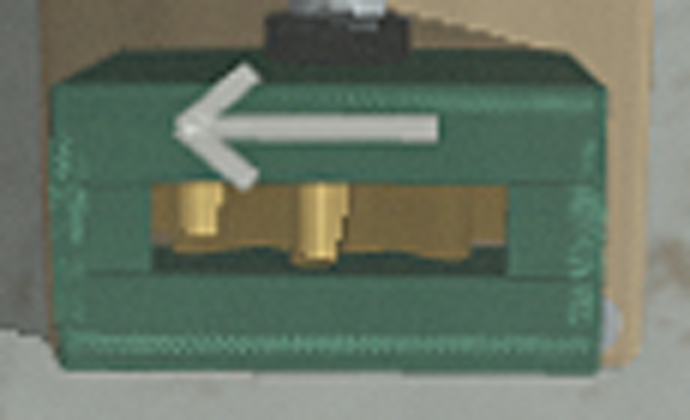

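```bash
python3 - <<'E'
from h import *
import json
s=json.load(open('w5.json'))
f=lambda x,y:(213+(x+.5)/6-.5,130+(y+.5)/6-.5)
def W(pts,z): return np.array([wplane(s,*f(*p),z)[:2]*1e3 for p in pts])
for nm,pts in (('slot',[(152,184),(507,184),(507,272),(152,272)]),('housing',[(52,90),(605,90),(600,372),(60,372)])):
    P=W(pts,.06); c=P.mean(0)
    print(nm,P.round(1).tolist(),c,[np.degrees(np.arctan2(*(P[(i+1)%4]-P[i])[::-1])).round(1) for i in range(4)])
c=W([(152,184),(507,184),(507,272),(152,272)],.06).mean(0)
a=np.radians(15);ex=np.array([np.cos(a),np.sin(a)]);ey=np.array([-np.sin(a),np.cos(a)])
# tooth tips: intersect with z=.055 / .049, jig coords
for p,z in (((300,225),.056),((350,225),.056),((180,215),.05),((222,215),.05),((470,230),.05)):
    w=W([p],z)[0]-c; print(p,w@ex,w@ey)
R=Ro.from_euler('xyz',s['orientation'],degrees=True).as_matrix();t=np.array(s['tcp_pos'])
print(wproj(s,t+R@[0,0,.041]))
E
```

```text
slot [[486.9, -94.9], [497.0, -132.9], [487.4, -135.5], [477.3, -97.3]] [ 487.14617675 -115.15567847] [np.float64(-75.2), np.float64(-164.4), np.float64(104.8), np.float64(13.4)]
housing [[494.5, -81.6], [509.9, -140.4], [479.1, -148.8], [463.4, -89.6]] [ 486.71482316 -115.11878449] [np.float64(-75.3), np.float64(-164.8), np.float64(104.9), np.float64(14.4)]
(300, 225) -0.3816183092325309 3.4199929884659945
(350, 225) -0.4014592802418907 -2.219749801613559
(180, 215) -0.10414702032387657 17.72604429962788
(222, 215) -0.15108415463645608 12.817550574482896
(470, 230) -1.9923296465218499 -15.92196542964422
(np.float64(279.8017079780624), np.float64(239.68537276006384))
```

{"method": "drive_tool", "body": {"translation": [[5,0,0],[8,0,0],[9,-0.3,0],[8,0,4],[6,0,8],[3,0,8],[0,0,4],[0,0,0]], "turn": [0,0,0,0,0,0,0,0]}}

```text
t: 8.5
tcp_pos: [0.4877, -0.1224, 0.1053]
orientation: [-179.9, 0.2, 15.0]
wrist_force: [-0.8, -0.6, -1.0]
gripper_width: 0.0235
```

{"method": "drive_tool", "body": {"translation": [[0,0,0],[0,0,0],[0,0,0],[0,0,0],[0,0,0],[0,0,0],[0,0,0],[0,0,0]], "turn": [0,0,0,0,0,0,0,0]}}

```text
t: 9.3
tcp_pos: [0.489, -0.1229, 0.1069]
orientation: [180.0, 0.0, 15.0]
wrist_force: [-0.2, 0.5, -1.1]
gripper_width: 0.0233
```

```bash
python3 snap.py w6; python3 - <<'E'
from h import *
im=cv2.imread('pics/w6.png'); cv2.imwrite('pics/w6z.png',cv2.resize(im[180:290,210:350],None,fx=5,fy=5,interpolation=cv2.INTER_CUBIC))
im,d=robot.get_image('side'); cv2.imwrite('pics/side6z.png',cv2.resize(im[200:310,220:340],None,fx=5,fy=5,interpolation=cv2.INTER_CUBIC))
E
```

```text
9.3 [ 0.489  -0.1229  0.1069] [180.     0.    15.03] [-0.2  0.5 -1.1]
```

View pics/w6z.png

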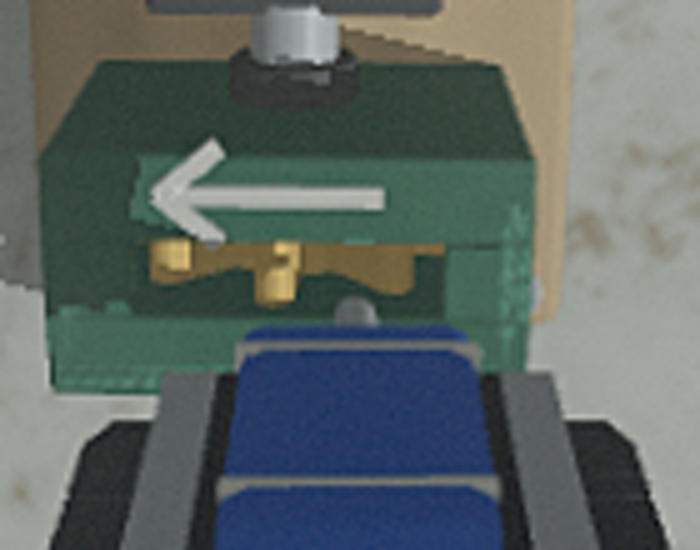

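View pics/side6z.png

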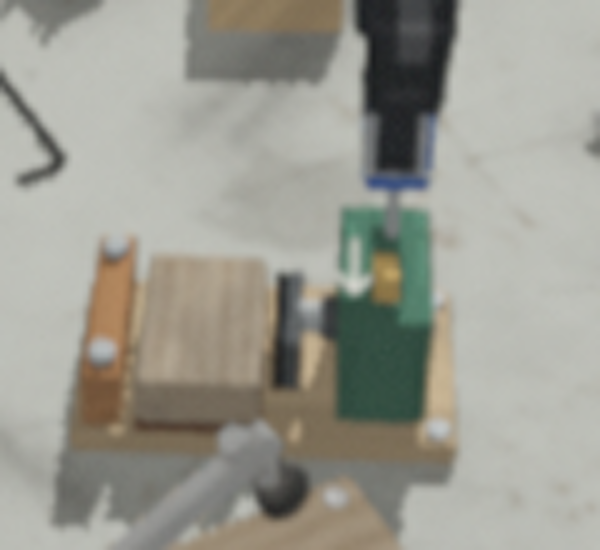

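Wrist view: the pin tip is at about jig y = -8.5, over the open gap. Side view: it lines up with the slot. Lowering it now.

{"method": "drive_tool", "body": {"translation": [[0,0,1],[0,0,2],[0,0,2],[0,0,2],[0,0,2],[0,0,1],[0,0,0],[0,0,0]], "turn": [0,0,0,0,0,0,0,0]}}

```text
t: 10.2
tcp_pos: [0.489, -0.1229, 0.0969]
orientation: [180.0, 0.0, 15.0]
wrist_force: [-0.2, 0.3, 0.6]
gripper_width: 0.023
```

{"method": "drive_tool", "body": {"translation": [[0,0,1],[0,0,2],[0,0,2],[0,0,2],[0,0,1],[0,0,0],[0,0,0],[0,0,0]], "turn": [0,0,0,0,0,0,0,0]}}

```text
t: 11.0
tcp_pos: [0.4889, -0.1227, 0.0889]
orientation: [-180.0, 0.0, 15.0]
wrist_force: [-0.0, 0.5, -0.2]
gripper_width: 0.0229
```

{"method": "drive_tool", "body": {"translation": [[0,-0.75,0],[0,-0.75,0],[0,-0.75,0],[0,-0.75,0],[0,-0.75,0],[0,-0.75,0],[0,-0.75,0],[0,-0.75,0]], "turn": [0,0,0,0,0,0,0,0]}}

```text
t: 11.8
tcp_pos: [0.4876, -0.1174, 0.089]
orientation: [179.9, -0.0, 15.0]
wrist_force: [0.0, -1.9, -1.4]
gripper_width: 0.0229
```

{"method": "drive_tool", "body": {"translation": [[0,-0.5,0],[0,-0.5,0],[0,-0.5,0],[0,-0.5,0],[0,-0.5,0],[0,-0.5,0],[0,-0.5,0],[0,-0.5,0]], "turn": [0,0,0,0,0,0,0,0]}}

```text
t: 12.6
tcp_pos: [0.487, -0.1149, 0.0891]
orientation: [179.8, -0.0, 15.1]
wrist_force: [0.9, -6.2, -4.5]
gripper_width: 0.0232
```

{"method": "drive_tool", "body": {"translation": [[0,-0.5,0],[0,-0.5,0],[0,-0.5,0],[0,-0.5,0],[0,0,0],[0,0,0],[0,0,0],[0,0,0]], "turn": [0,0,0,0,0,0,0,0]}}

```text
t: 13.4
tcp_pos: [0.4868, -0.113, 0.0894]
orientation: [179.8, -0.1, 15.1]
wrist_force: [1.4, -5.5, -2.2]
gripper_width: 0.0229
```

{"method": "drive_tool", "body": {"translation": [[0,-0.25,0],[0,-0.25,0],[0,-0.25,0],[0,-0.25,0],[0,-0.25,0],[0,-0.25,0],[0,-0.25,0],[0,-0.25,0]], "turn": [0,0,0,0,0,0,0,0]}}

```text
t: 14.2
tcp_pos: [0.4866, -0.1113, 0.0896]
orientation: [179.7, -0.1, 15.1]
wrist_force: [1.2, -5.9, -2.4]
gripper_width: 0.0226
```

{"method": "drive_tool", "body": {"translation": [[0,-0.25,0],[0,-0.25,0],[0,-0.25,0],[0,-0.25,0],[0,-0.25,0],[0,-0.25,0],[0,-0.25,0],[0,-0.25,0]], "turn": [0,0,0,0,0,0,0,0]}}

```text
t: 15.0
tcp_pos: [0.4863, -0.1094, 0.0898]
orientation: [179.7, -0.1, 15.1]
wrist_force: [0.4, -6.1, -2.2]
gripper_width: 0.0231
```

```bash
python3 snap.py w7; python3 - <<'E'
from h import *
im=cv2.imread('pics/w7.png'); cv2.imwrite('pics/w7z.png',cv2.resize(im[100:290,200:350],None,fx=4,fy=3,interpolation=cv2.INTER_CUBIC))
im,d=robot.get_image('side'); cv2.imwrite('pics/side7z.png',cv2.resize(im[200:310,220:340],None,fx=5,fy=5,interpolation=cv2.INTER_CUBIC))
s=robot.get_state(); print(s['t'],s['wrist_force'],s['ft_torque'])
E
```

```text
15.0 [ 0.4863 -0.1094  0.0898] [ 1.7972e+02 -1.3000e-01  1.5060e+01] [ 0.4 -6.1 -2.2]
15.1 [ 0.33549699 -5.648866   -0.79266852] [-1.28927065 -0.3007646   0.01765973]
```

View pics/w7z.png

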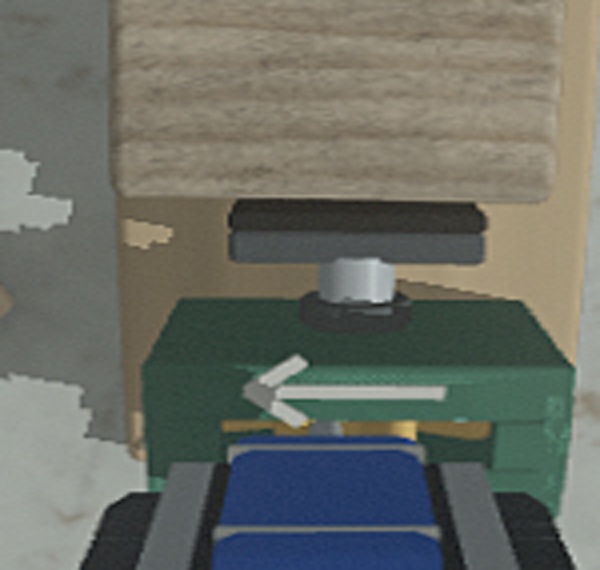

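View pics/side7z.png

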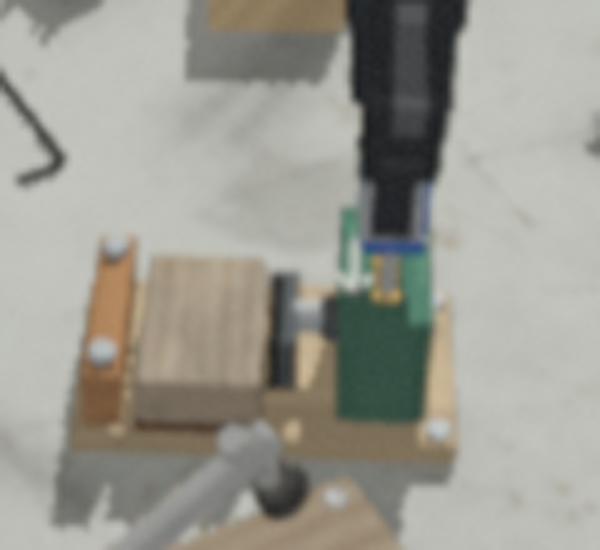

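```bash
python3 - <<'E'
from h import *
a=np.radians(14.8);ex=np.array([np.cos(a),np.sin(a)]);ey=np.array([-np.sin(a),np.cos(a)]);c=np.array([487.1,-115.2])
f=lambda x,y:(220+(x+.5)/5-.5,200+(y+.5)/5-.5)
for nm,p,z in (('stop face top far',(136,240),.036),('stop near',(120,378),.036),('block TL',(151,258),.034),('block BL',(140,384),.034),('block TR',(264,258),.034),('block BR',(268,384),.034)):
    w=onplane('side',*f(*p),z)[:2]*1e3-c; print(nm,(w@ex).round(1),(w@ey).round(1))
import json
s=json.load(open('w5.json')); im=cv2.imread('pics/w5.png'); cv2.imwrite('pics/w5j.png',cv2.resize(im[10:150,205:335],None,fx=5,fy=4.2,interpolation=cv2.INTER_CUBIC))
E
```

```text
stop face top far 92.9 -34.1
stop near 93.1 38.8
block TL 86.7 -26.5
block BL 86.0 39.4
block TR 44.2 -28.5
block BR 40.9 37.4
```

View pics/w5j.png

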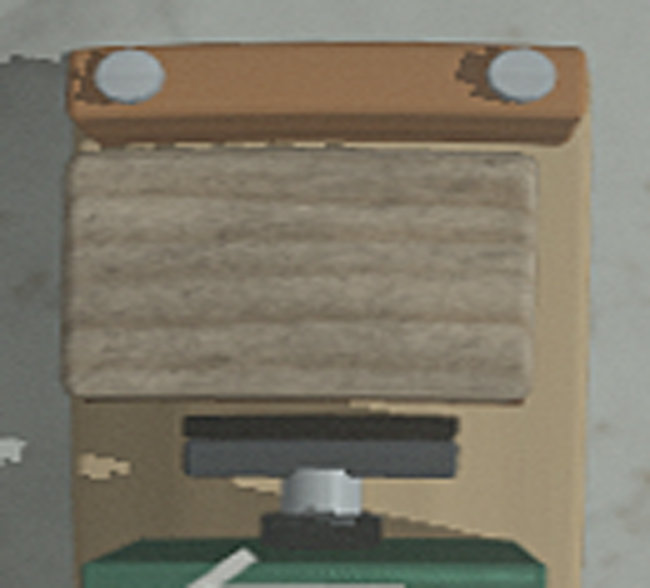

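{"method": "drive_tool", "body": {"translation": [[0,2,0],[0,0,-3],[0,0,-5],[0,0,-4],[0,3,-1],[0,5,0],[0,5,0],[0,3.5,0]], "turn": [0,0,0,0,0,0,0,0]}}

```text
t: 15.9
tcp_pos: [0.4897, -0.1258, 0.1018]
orientation: [-180.0, 0.0, 15.0]
wrist_force: [-0.0, -0.4, -1.4]
gripper_width: 0.0231
```

{"method": "drive_tool", "body": {"translation": [[0,0,0],[0,0,0],[0,0,2],[0,0,3],[0,0,3],[0,0,3],[0,0,2],[0,0,0]], "turn": [0,0,0,0,0,0,0,0]}}

```text
t: 16.7
tcp_pos: [0.4894, -0.1253, 0.0884]
orientation: [-180.0, 0.0, 15.0]
wrist_force: [-0.1, -0.2, -1.4]
gripper_width: 0.0234
```

{"method": "drive_tool", "body": {"translation": [[0,-1,0],[0,-1,0],[0,-1,0],[0,-1,0],[0,-1,0],[0,-1,0],[0,-1,0],[0,-1,0]], "turn": [0,0,0,0,0,0,0,0]}}

```text
t: 17.5
tcp_pos: [0.4883, -0.1191, 0.0901]
orientation: [179.8, -0.0, 15.1]
wrist_force: [-1.2, -6.1, 1.4]
gripper_width: 0.0228
```

{"method": "drive_tool", "body": {"translation": [[0,-0.75,0],[0,-0.75,0],[0,-0.75,0],[0,-0.75,0],[0,-0.5,0],[0,-0.5,0],[0,-0.25,0],[0,-0.25,0]], "turn": [0,0,0,0,0,0,0,0]}}

```text
t: 18.3
tcp_pos: [0.4872, -0.1147, 0.0902]
orientation: [179.8, -0.0, 15.1]
wrist_force: [-1.7, -5.9, 1.5]
gripper_width: 0.0231
```

{"method": "drive_tool", "body": {"translation": [[0,-0.75,0],[0,-0.75,0],[0,-0.5,0],[0,-0.5,0],[0,-0.5,0],[0,-0.5,0],[0,-0.25,0],[0,-0.25,0]], "turn": [0,0,0,0,0,0,0,0]}}

```text
t: 19.1
tcp_pos: [0.4862, -0.1109, 0.0898]
orientation: [179.8, -0.1, 15.1]
wrist_force: [0.5, -5.3, -0.7]
gripper_width: 0.0232
```

{"method": "drive_tool", "body": {"translation": [[0,-0.5,0],[0,-0.5,0],[0,-0.5,0],[0,-0.5,0],[0,-0.5,0],[0,-0.25,0],[0,-0.25,0],[0,-0.25,0]], "turn": [0,0,0,0,0,0,0,0]}}

```text
t: 19.9
tcp_pos: [0.486, -0.1078, 0.0901]
orientation: [179.8, -0.1, 15.1]
wrist_force: [0.9, -6.2, -0.7]
gripper_width: 0.0233
```

```bash
python3 snap.py w8; python3 - <<'E'
from h import *
im=cv2.imread('pics/w8.png'); cv2.imwrite('pics/w8z.png',cv2.resize(im[70:260,200:350],None,fx=4,fy=3.1,interpolation=cv2.INTER_CUBIC))
im,d=robot.get_image('side'); cv2.imwrite('pics/side8z.png',cv2.resize(im[200:310,220:340],None,fx=5,fy=5,interpolation=cv2.INTER_CUBIC))
s=robot.get_state(); print(s['t'],s['wrist_force'],s['ft_torque'])
E
```

```text
19.9 [ 0.486  -0.1078  0.0901] [ 1.7976e+02 -1.4000e-01  1.5060e+01] [ 0.9 -6.2 -0.7]
20.0 [ 0.5978222  -5.54413244 -0.79429259] [-1.25229664 -0.22080575  0.03480026]
```

View pics/w8z.png

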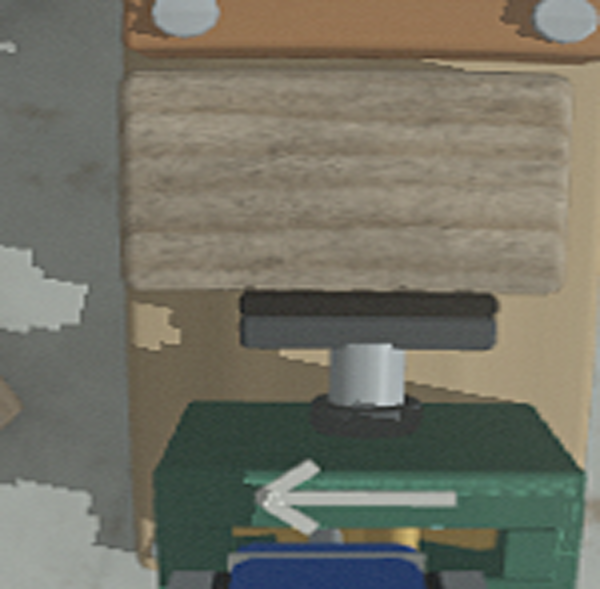

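View pics/side8z.png

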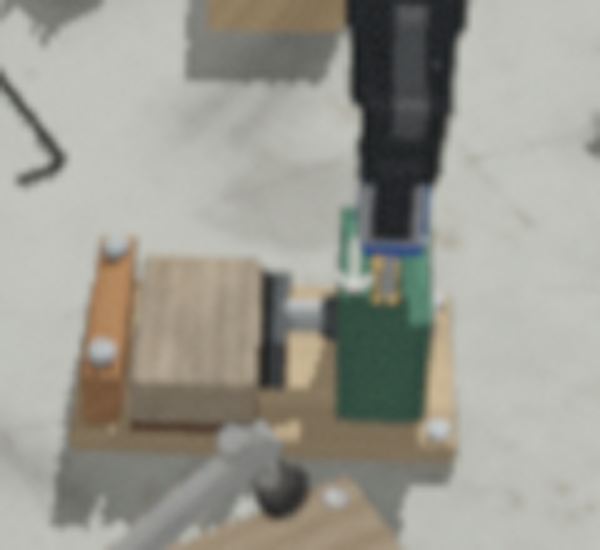

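{"method": "drive_tool", "body": {"translation": [[0,2.5,0],[0,0,-3],[0,0,-5],[0,0,-4],[0,3,-1],[0,5,0],[0,5,0],[0,3.5,0]], "turn": [0,0,0,0,0,0,0,0]}}

```text
t: 20.8
tcp_pos: [0.4895, -0.1251, 0.1018]
orientation: [-180.0, 0.0, 15.0]
wrist_force: [0.4, 0.7, -0.2]
gripper_width: 0.0231
```

{"method": "drive_tool", "body": {"translation": [[0,0,0],[0,0,0],[0,0,2],[0,0,3],[0,0,3],[0,0,3],[0,0,2],[0,0,0]], "turn": [0,0,0,0,0,0,0,0]}}

```text
t: 21.6
tcp_pos: [0.4891, -0.1244, 0.0884]
orientation: [-180.0, 0.0, 15.0]
wrist_force: [-0.9, 0.3, -1.1]
gripper_width: 0.0234
```

{"method": "drive_tool", "body": {"translation": [[0,-1,0],[0,-1,0],[0,-1,0],[0,-1,0],[0,-0.75,0],[0,-0.75,0],[0,-0.5,0],[0,-0.5,0]], "turn": [0,0,0,0,0,0,0,0]}}

```text
t: 22.4
tcp_pos: [0.4883, -0.1196, 0.0897]
orientation: [179.8, -0.0, 15.1]
wrist_force: [-0.8, -5.9, 0.4]
gripper_width: 0.0232
```

{"method": "drive_tool", "body": {"translation": [[0,-0.5,0],[0,-0.5,0],[0,-0.5,0],[0,-0.5,0],[0,-0.5,0],[0,-0.25,0],[0,-0.25,0],[0,-0.25,0]], "turn": [0,0,0,0,0,0,0,0]}}

```text
t: 23.2
tcp_pos: [0.4876, -0.1167, 0.09]
orientation: [179.8, -0.0, 15.1]
wrist_force: [-0.7, -5.6, 0.5]
gripper_width: 0.0234
```

{"method": "drive_tool", "body": {"translation": [[0,-0.5,0],[0,-0.5,0],[0,-0.5,0],[0,-0.25,0],[0,-0.25,0],[0,-0.25,0],[0,-0.25,0],[0,0,0]], "turn": [0,0,0,0,0,0,0,0]}}

```text
t: 24.0
tcp_pos: [0.487, -0.1142, 0.0899]
orientation: [179.8, -0.0, 15.1]
wrist_force: [-0.5, -5.8, 1.0]
gripper_width: 0.0231
```

{"method": "drive_tool", "body": {"translation": [[0,-0.5,0],[0,-0.5,0],[0,-0.5,0],[0,-0.25,0],[0,-0.25,0],[0,-0.25,0],[0,-0.25,0],[0,0,0]], "turn": [0,0,0,0,0,0,0,0]}}

```text
t: 24.8
tcp_pos: [0.4864, -0.1118, 0.0897]
orientation: [179.8, -0.0, 15.1]
wrist_force: [0.2, -5.1, 0.1]
gripper_width: 0.0231
```

{"method": "drive_tool", "body": {"translation": [[0,-0.5,0],[0,-0.5,0],[0,-0.25,0],[0,-0.25,0],[0,-0.25,0],[0,-0.25,0],[0,0,0],[0,0,0]], "turn": [0,0,0,0,0,0,0,0]}}

```text
t: 25.6
tcp_pos: [0.4863, -0.1099, 0.0898]
orientation: [179.8, -0.1, 15.1]
wrist_force: [0.2, -6.3, -1.5]
gripper_width: 0.0235
```

```bash
python3 snap.py w9; python3 - <<'E'
from h import *
im=cv2.imread('pics/w9.png'); cv2.imwrite('pics/w9z.png',cv2.resize(im[70:260,200:350],None,fx=4,fy=3.1,interpolation=cv2.INTER_CUBIC))
im,d=robot.get_image('side'); cv2.imwrite('pics/side9z.png',cv2.resize(im[200:310,220:340],None,fx=5,fy=5,interpolation=cv2.INTER_CUBIC))
s=robot.get_state(); print(s['t'],s['wrist_force'],s['ft_torque'])
E
```

```text
25.6 [ 0.4863 -0.1099  0.0898] [ 1.7977e+02 -1.0000e-01  1.5060e+01] [ 0.2 -6.3 -1.5]
25.7 [ 0.78524917 -6.01647433 -1.13067969] [-1.29329751 -0.12009262 -0.01054391]
```

View pics/w9z.png

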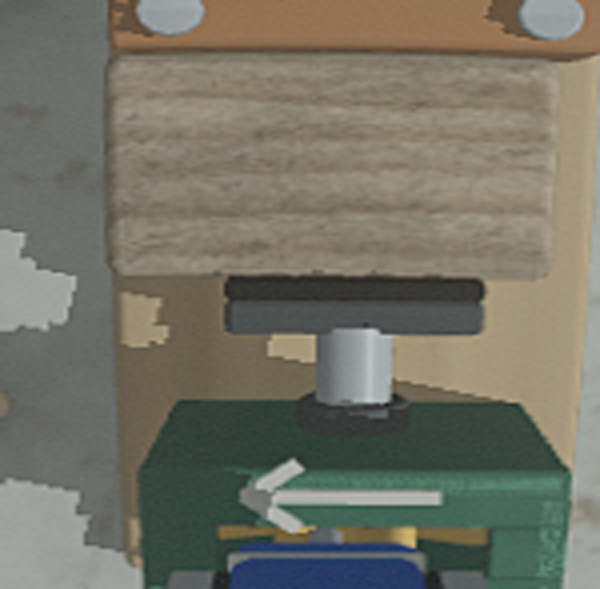

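View pics/side9z.png

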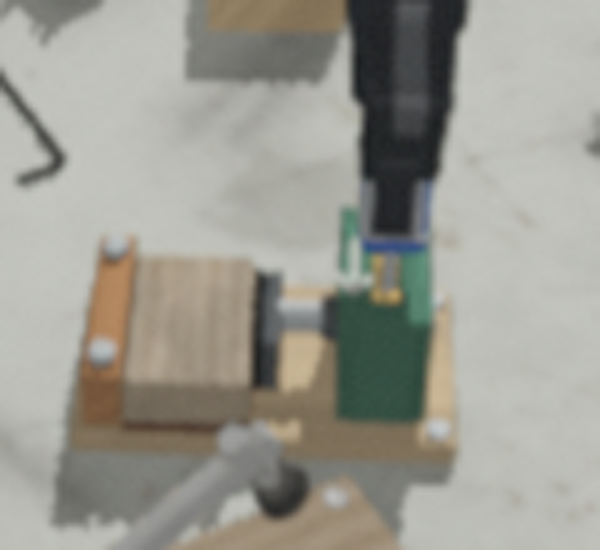

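{"method": "drive_tool", "body": {"translation": [[0,-0.25,0],[0,-0.25,0],[0,-0.25,0],[0,-0.25,0],[0,0,0],[0,0,0],[0,0,0],[0,0,0]], "turn": [0,0,0,0,0,0,0,0]}}

```text
t: 26.5
tcp_pos: [0.4863, -0.1089, 0.09]
orientation: [179.8, -0.1, 15.1]
wrist_force: [0.4, -5.9, -1.2]
gripper_width: 0.0235
```

```bash
cat > r.py <<'E'
from h import *
a=np.radians(14.8);ex=np.array([np.cos(a),np.sin(a)]);ey=np.array([-np.sin(a),np.cos(a)])
for i in range(3):
    s=robot.get_state(); F=np.array(s['wrist_force']);T=np.array(s['ft_torque']);p=np.array(s['tcp_pos'])[:2]*1e3-[487.1,-115.2]
    print(round(s['t'],3),'y',(p@ey).round(2),'x',(p@ex).round(2),'Fy',(F[:2]@ey).round(2),'Fx',(F[:2]@ex).round(2),'Fz',F[2].round(1),'Mx',(T[:2]@ex).round(3),'My',(T[:2]@ey).round(3))
    robot.get_image('side')
E
python3 r.py
```

```text
26.5 y 6.28 x 0.81 Fy -5.82 Fx -1.14 Fz -1.2 Mx -1.186 My 0.078
26.55 y 6.3 x 0.78 Fy -5.28 Fx -0.89 Fz -1.1 Mx -1.185 My 0.091
26.6 y 6.28 x 0.81 Fy -5.99 Fx -0.22 Fz -0.8 Mx -1.279 My 0.106
```

{"method": "drive_tool", "body": {"translation": [[0,2.5,0],[0,0,-3],[0,0,-5],[0,0,-4],[0,3,-1],[0,5,0],[0,5,0],[0,3,0]], "turn": [0,0,0,0,0,0,0,0]}}

```text
t: 27.45
tcp_pos: [0.4897, -0.1259, 0.1018]
orientation: [-180.0, 0.0, 15.0]
wrist_force: [-0.8, 0.2, -0.3]
gripper_width: 0.0227
```

{"method": "drive_tool", "body": {"translation": [[0,0,0],[0,0,0],[0,0,2],[0,0,3],[0,0,3],[0,0,3],[0,0,2],[0,0,0]], "turn": [0,0,0,0,0,0,0,0]}}

```text
t: 28.25
tcp_pos: [0.4893, -0.1252, 0.0884]
orientation: [-180.0, 0.0, 15.0]
wrist_force: [0.9, -0.5, -1.2]
gripper_width: 0.023
```

{"method": "drive_tool", "body": {"translation": [[0,-0.75,0],[0,-0.75,0],[0,-0.5,0],[0,-0.5,0],[0,-0.5,0],[0,-0.25,0],[0,-0.25,0],[0,0,0]], "turn": [0,0,0,0,0,0,0,0]}}

```text
t: 29.05
tcp_pos: [0.4891, -0.1227, 0.0895]
orientation: [179.9, -0.0, 15.0]
wrist_force: [0.0, -5.0, -1.0]
gripper_width: 0.0235
```

```bash
python3 r.py
```

```text
29.05 y -7.75 x 0.03 Fy -4.81 Fx -1.27 Fz -1.0 Mx -1.042 My 0.298
29.1 y -7.76 x 0.03 Fy -5.3 Fx -1.13 Fz -1.1 Mx -1.051 My 0.232
29.15 y -7.74 x 0.04 Fy -5.1 Fx -1.85 Fz -0.8 Mx -1.04 My 0.34
```

{"method": "drive_tool", "body": {"translation": [[0,-0.5,0],[0,-0.5,0],[0,-0.5,0],[0,-0.25,0],[0,-0.25,0],[0,0,0],[0,0,0],[0,0,0]], "turn": [0,0,0,0,0,0,0,0]}}

```text
t: 30.0
tcp_pos: [0.4888, -0.1211, 0.0898]
orientation: [179.9, -0.0, 15.1]
wrist_force: [-0.3, -5.1, 1.2]
gripper_width: 0.0232
```

```bash
python3 r.py
```

```text
30.0 y -6.16 x 0.09 Fy -4.84 Fx -1.6 Fz 1.2 Mx -1.188 My 0.465
30.05 y -6.16 x 0.09 Fy -6.04 Fx -2.25 Fz 1.2 Mx -1.155 My 0.462
30.1 y -6.15 x 0.11 Fy -4.98 Fx -3.23 Fz 1.0 Mx -1.125 My 0.471
```

{"method": "drive_tool", "body": {"translation": [[0,-0.25,0],[0,-0.25,0],[0,-0.25,0],[0,-0.25,0],[0,0,0],[0,0,0],[0,0,0],[0,0,0]], "turn": [0,0,0,0,0,0,0,0]}}

```text
t: 30.95
tcp_pos: [0.4886, -0.1204, 0.09]
orientation: [179.8, -0.0, 15.1]
wrist_force: [-1.2, -6.6, 1.0]
gripper_width: 0.0233
```

```bash
python3 r.py
```

```text
30.95 y -5.41 x 0.14 Fy -6.11 Fx -2.86 Fz 1.0 Mx -1.209 My 0.543
31.0 y -5.42 x 0.13 Fy -5.89 Fx -2.18 Fz 1.8 Mx -1.229 My 0.451
31.05 y -5.42 x 0.13 Fy -6.49 Fx -2.19 Fz 1.1 Mx -1.253 My 0.473
```

{"method": "drive_tool", "body": {"translation": [[0,-0.25,0],[0,-0.25,0],[0,-0.25,0],[0,-0.25,0],[0,0,0],[0,0,0],[0,0,0],[0,0,0]], "turn": [0,0,0,0,0,0,0,0]}}

```text
t: 31.9
tcp_pos: [0.4885, -0.1197, 0.0901]
orientation: [179.8, -0.0, 15.1]
wrist_force: [-1.1, -6.2, 1.1]
gripper_width: 0.0233
```

```bash
python3 r.py
```

```text
31.9 y -4.66 x 0.17 Fy -5.7 Fx -2.66 Fz 1.1 Mx -1.29 My 0.583
31.95 y -4.64 x 0.16 Fy -6.16 Fx -2.32 Fz 1.9 Mx -1.329 My 0.529
32.0 y -4.65 x 0.14 Fy -6.22 Fx -2.25 Fz 1.6 Mx -1.313 My 0.528
```

{"method": "drive_tool", "body": {"translation": [[0,-0.25,0],[0,-0.25,0],[0,-0.25,0],[0,-0.25,0],[0,0,0],[0,0,0],[0,0,0],[0,0,0]], "turn": [0,0,0,0,0,0,0,0]}}

```text
t: 32.85
tcp_pos: [0.4883, -0.1189, 0.0902]
orientation: [179.8, -0.0, 15.1]
wrist_force: [-1.0, -7.2, 1.6]
gripper_width: 0.0231
```

```bash
python3 r.py
```

```text
32.85 y -3.86 x 0.2 Fy -6.71 Fx -2.78 Fz 1.6 Mx -1.389 My 0.593
32.9 y -3.84 x 0.19 Fy -7.09 Fx -2.72 Fz 2.4 Mx -1.377 My 0.66
32.95 y -3.85 x 0.16 Fy -6.68 Fx -2.43 Fz 1.9 Mx -1.39 My 0.569
```

{"method": "drive_tool", "body": {"translation": [[0,-0.25,0],[0,-0.25,0],[0,-0.25,0],[0,-0.25,0],[0,-0.25,0],[0,0,0],[0,0,0],[0,0,0]], "turn": [0,0,0,0,0,0,0,0]}}

```text
t: 33.8
tcp_pos: [0.488, -0.1179, 0.0903]
orientation: [179.7, -0.0, 15.1]
wrist_force: [-1.0, -7.4, 1.7]
gripper_width: 0.0231
```

```bash
python3 r.py; python3 - <<'E'
from h import *
im,d=robot.get_image('wrist'); cv2.imwrite('pics/w10z.png',cv2.resize(im[70:260,200:350],None,fx=4,fy=3.1,interpolation=cv2.INTER_CUBIC))
E
```

```text
33.8 y -2.85 x 0.19 Fy -6.88 Fx -2.84 Fz 1.7 Mx -1.472 My 0.64
33.85 y -2.84 x 0.2 Fy -7.44 Fx -2.91 Fz 1.6 Mx -1.459 My 0.65
33.9 y -2.84 x 0.19 Fy -6.23 Fx -3.52 Fz 1.9 Mx -1.443 My 0.65
```

View pics/w10z.png

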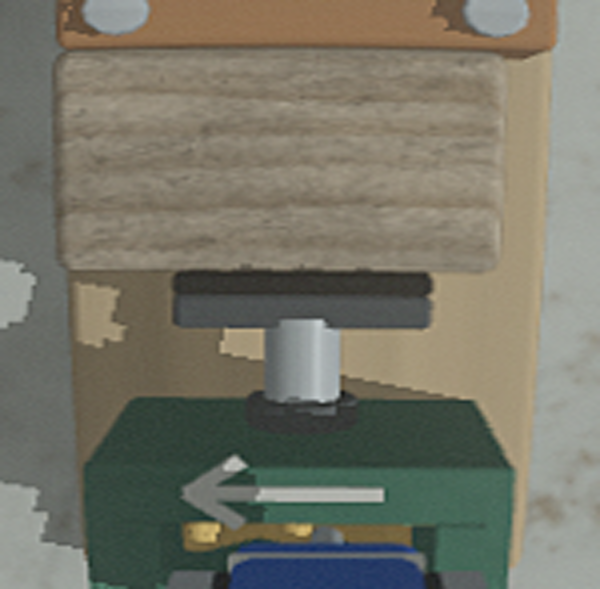

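{"method": "drive_tool", "body": {"translation": [[0,-0.25,0],[0,-0.25,0],[0,-0.25,0],[0,-0.25,0],[0,-0.25,0],[0,-0.25,0],[0,0,0],[0,0,0]], "turn": [0,0,0,0,0,0,0,0]}}

```text
t: 34.8
tcp_pos: [0.4877, -0.1167, 0.0904]
orientation: [179.7, -0.0, 15.1]
wrist_force: [-0.8, -7.5, 1.6]
gripper_width: 0.0235
```

```bash
python3 r.py
```

```text
34.8 y -1.59 x 0.24 Fy -7.07 Fx -2.65 Fz 1.6 Mx -1.625 My 0.625
34.85 y -1.6 x 0.24 Fy -8.08 Fx -3.32 Fz 2.6 Mx -1.626 My 0.693
34.9 y -1.59 x 0.24 Fy -7.12 Fx -2.94 Fz 3.1 Mx -1.636 My 0.626
```

{"method": "drive_tool", "body": {"translation": [[0,-0.25,0],[0,-0.25,0],[0,-0.25,0],[0,-0.25,0],[0,0,0],[0,0,0],[0,0,0],[0,0,0]], "turn": [0,0,0,0,0,0,0,0]}}

```text
t: 35.75
tcp_pos: [0.4875, -0.1159, 0.0904]
orientation: [179.7, -0.0, 15.1]
wrist_force: [-1.1, -8.5, 1.5]
gripper_width: 0.0229
```

```bash
python3 r.py; python3 r.py
```

```text
35.75 y -0.75 x 0.27 Fy -7.94 Fx -3.22 Fz 1.5 Mx -1.69 My 0.654
35.8 y -0.77 x 0.26 Fy -7.58 Fx -3.0 Fz 1.8 Mx -1.669 My 0.691
35.85 y -0.77 x 0.25 Fy -8.59 Fx -3.52 Fz 2.0 Mx -1.642 My 0.716
35.9 y -0.76 x 0.27 Fy -8.32 Fx -3.39 Fz 3.8 Mx -1.658 My 0.648
35.95 y -0.75 x 0.25 Fy -8.37 Fx -3.34 Fz 3.0 Mx -1.731 My 0.671
36.0 y -0.77 x 0.25 Fy -7.54 Fx -2.74 Fz 0.3 Mx -1.642 My 0.7
```

Push is now 8.05 N against about 5.4 N free at the same phase, a ratio of 1.49. I'm stopping here and withdrawing the pin.

{"method": "drive_tool", "body": {"translation": [[0,1.5,0],[0,2,0],[0,0,0],[0,0,-3],[0,0,-8],[0,0,-14],[0,0,-16],[0,0,-8]], "turn": [0,0,0,0,0,0,0,0]}}

```text
t: 36.85
tcp_pos: [0.4882, -0.1166, 0.1402]
orientation: [180.0, -0.1, 15.0]
wrist_force: [-1.2, 0.3, 0.1]
gripper_width: 0.0232
```

```bash
python3 plan.py .595 -.3483 .130 26.1 8; python3 snap.py w11; python3 r.py
```

```text
[ 488.2 -116.6  140.2] 15.032822999125779 -> [ 595.  -348.3  130. ] 26.072822999125773
[[5.4, 31.4, 1.3], [4.6, 31.6, 1.3], [3.9, 31.6, 1.2], [3.0, 31.8, 1.3], [2.4, 31.8, 1.3], [1.5, 31.8, 1.3], [0.8, 31.9, 1.2], [0.1, 31.9, 1.3]] [np.float64(-1.38), np.float64(-1.38), np.float64(-1.38), np.float64(-1.38), np.float64(-1.38), np.float64(-1.38), np.float64(-1.38), np.float64(-1.38)]
36.85 [ 0.4882 -0.1166  0.1402] [ 1.7997e+02 -1.3000e-01  1.5030e+01] [-1.2  0.3  0.1]
36.9 y -2.22 x 1.36 Fy 0.48 Fx 0.96 Fz -0.3 Mx -0.022 My -0.03
36.95 y -2.07 x 1.05 Fy 0.03 Fx 0.39 Fz -0.8 Mx 0.032 My -0.007
37.0 y -1.72 x 0.36 Fy -0.11 Fx 0.4 Fz -0.7 Mx -0.004 My 0.039
```

View pics/w11.png

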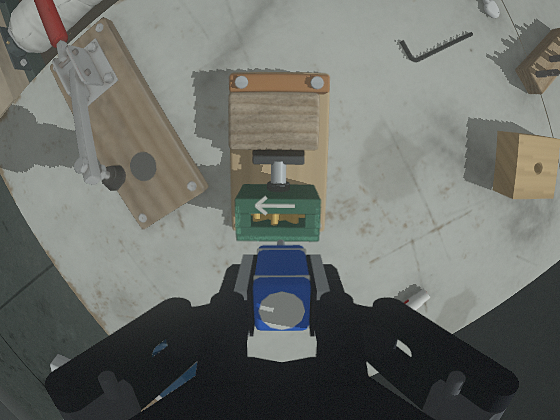

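{"method": "drive_tool", "body": {"translation": [[6,36,0],[5,36,0],[4,36.5,0],[3,36.5,0],[2.5,36.5,2],[1.5,36.5,4],[0.8,36.5,4],[0,0,0]], "turn": [-1.6,-1.6,-1.6,-1.6,-1.6,-1.6,-1.5,0]}}

```text
t: 37.85
tcp_pos: [0.5954, -0.3525, 0.1255]
orientation: [-180.0, 0.1, 26.0]
wrist_force: [-0.5, -0.9, -1.2]
gripper_width: 0.0238
```

{"method": "drive_tool", "body": {"translation": [[0,0,0],[0,0,0],[0,0,0],[0,0,0],[0,0,0],[0,0,0],[0,0,0],[0,0,0]], "turn": [0,0,0,0,0,0,0,0]}}

```text
t: 38.65
tcp_pos: [0.5953, -0.3488, 0.128]
orientation: [180.0, 0.0, 26.1]
wrist_force: [-0.3, -0.1, -0.8]
gripper_width: 0.023
```

```bash
python3 snap.py w12; python3 plan.py .5950 -.3484 .095 26.1 8; python3 - <<'E'
from h import *
im=cv2.imread('pics/w12.png'); cv2.imwrite('pics/w12z.png',cv2.resize(im[180:300,210:350],None,fx=5,fy=5,interpolation=cv2.INTER_CUBIC))
E
```

```text
38.65 [ 0.5953 -0.3488  0.128 ] [179.99   0.    26.13] [-0.3 -0.1 -0.8]
[ 595.3 -348.8  128. ] 26.125019809361934 -> [ 595.  -348.4   95. ] 26.125019809361934
[[-0.0, -0.1, 4.1], [-0.0, -0.0, 4.1], [-0.0, -0.1, 4.2], [-0.0, -0.0, 4.1], [-0.0, -0.1, 4.1], [-0.0, -0.0, 4.1], [-0.1, -0.1, 4.1], [0.0, -0.1, 4.2]] [np.float64(0.0), np.float64(0.0), np.float64(0.0), np.float64(0.0), np.float64(0.0), np.float64(0.0), np.float64(0.0), np.float64(0.0)]
```

View pics/w12z.png

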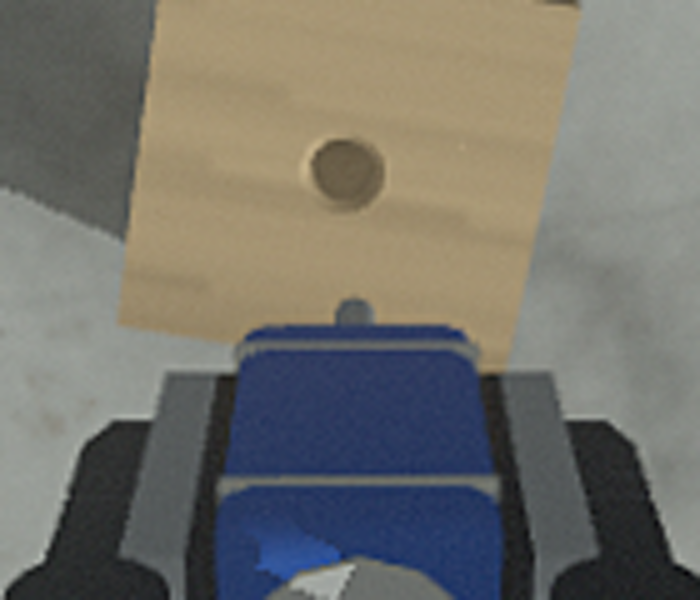

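```bash
python3 - <<'E'
from h import *
import json
s=json.load(open('w12.json'))
h=wplane(s,210+346.5/5-.4,180+174.5/5-.4,.036)*1e3; print(h)
R=Ro.from_euler('xyz',s['orientation'],degrees=True).as_matrix()
print('in tool', R.T@(h-np.array(s['tcp_pos'])*1e3))
# tip: where seen col 353, at depth tip (tcp -41mm)
t=wplane(s,210+353/5-.4,180+315/5-.4,s['tcp_pos'][2]-.0395)*1e3; print('tip tool',R.T@(t-np.array(s['tcp_pos'])*1e3))
E
```

```text
[ 594.40255572 -348.23445859   36.        ]
in tool [-0.53695336 -0.86792526 92.0083137 ]
tip tool [-1.47982266  0.24543773 39.50004545]
```

{"method": "drive_tool", "body": {"translation": [[-0.3,-1,4],[0,0,10],[0,0,12],[0,0,10],[0,0,6],[0,0,2],[0,0,0],[0,0,0]], "turn": [0,0,0,0,0,0,0,0]}}

```text
t: 39.5
tcp_pos: [0.5949, -0.3483, 0.0843]
orientation: [180.0, -0.0, 26.1]
wrist_force: [-0.4, -0.1, 0.1]
gripper_width: 0.023
```

```bash
python3 - <<'E'
from h import *
im,d=robot.get_image('side'); cv2.imwrite('pics/side12z.png',cv2.resize(im[150:230,230:330],None,fx=6,fy=6,interpolation=cv2.INTER_CUBIC))
E
```

```text
(no output)
```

View pics/side12z.png

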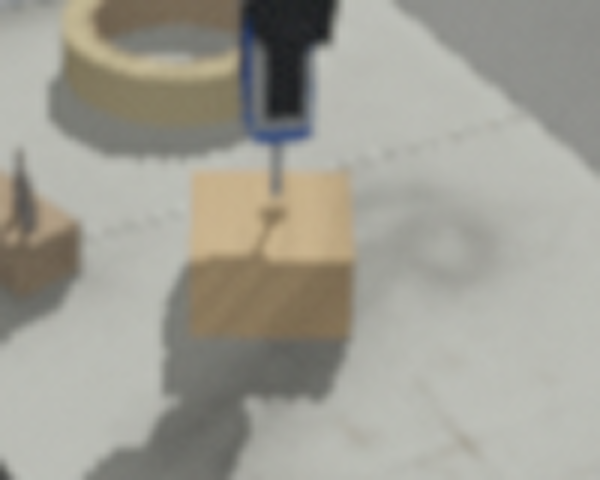

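The pin is right over the hole: pin at column 277, hole at about 272. I'm lowering it in steps and watching the force.

{"method": "drive_tool", "body": {"translation": [[0,0,2],[0,0,3],[0,0,3],[0,0,3],[0,0,2],[0,0,1],[0,0,0],[0,0,0]], "turn": [0,0,0,0,0,0,0,0]}}

```text
t: 40.35
tcp_pos: [0.5946, -0.3481, 0.0699]
orientation: [180.0, -0.0, 26.1]
wrist_force: [1.0, -0.5, -0.7]
gripper_width: 0.0231
```

{"method": "drive_tool", "body": {"translation": [[0,0,2],[0,0,4],[0,0,4],[0,0,4],[0,0,3],[0,0,1],[0,0,0],[0,0,0]], "turn": [0,0,0,0,0,0,0,0]}}

```text
t: 41.15
tcp_pos: [0.5946, -0.3481, 0.052]
orientation: [180.0, -0.0, 26.1]
wrist_force: [0.0, -0.2, -0.2]
gripper_width: 0.0228
```

{"method": "drive_tool", "body": {"translation": [[0,0,1],[0,0,1],[0,0,1],[0,0,0.5],[0,0,0],[0,0,0],[0,0,0],[0,0,0]], "turn": [0,0,0,0,0,0,0,0]}}

```text
t: 41.95
tcp_pos: [0.5946, -0.3481, 0.0485]
orientation: [180.0, -0.0, 26.1]
wrist_force: [0.6, 0.2, -0.6]
gripper_width: 0.0233
```

```bash
python3 r.py
```

```text
41.95 y -252.6 x 44.44 Fy 0.05 Fx 0.6 Fz -0.6 Mx -0.013 My -0.014
42.0 y -252.62 x 44.43 Fy -0.33 Fx 0.48 Fz -0.6 Mx 0.012 My 0.017
42.05 y -252.59 x 44.44 Fy 0.45 Fx 0.14 Fz 0.4 Mx -0.016 My -0.016
```

{"method": "drive_tool", "body": {"translation": [[0,0,0.5],[0,0,0.5],[0,0,0.5],[0,0,0],[0,0,0],[0,0,0],[0,0,0],[0,0,0]], "turn": [0,0,0,0,0,0,0,0]}}

```text
t: 42.9
tcp_pos: [0.5947, -0.3481, 0.0481]
orientation: [180.0, 0.0, 26.1]
wrist_force: [-2.4, 0.6, 4.9]
gripper_width: 0.0233
```

Seated, with contact force 4.9 N. Releasing.

{"method": "drive_tool", "body": {"translation": [[0,0,-0.5],[0,0,0],[0,0,0],[0,0,0],[0,0,0],[0,0,0],[0,0,0],[0,0,0]], "turn": [0,0,0,0,0,0,0,0], "jaw": 0.55}}

```text
t: 43.7
tcp_pos: [0.5946, -0.348, 0.0474]
orientation: [180.0, 0.0, 26.1]
wrist_force: [0.5, 0.6, -0.2]
gripper_width: 0.0469
```

{"method": "drive_tool", "body": {"translation": [[0,0,-5],[0,0,-10],[0,0,-18],[0,0,-25],[0,0,-30],[0,0,-30],[0,0,-12],[0,0,0]], "turn": [0,0,0,0,0,0,0,0]}}

```text
t: 44.5
tcp_pos: [0.5965, -0.3494, 0.1821]
orientation: [179.6, -0.2, 26.1]
wrist_force: [0.1, 0.4, 0.3]
gripper_width: 0.0469
```

```bash
python3 snap.py w13; python3 - <<'E'
from h import *
im,d=robot.get_image('side'); cv2.imwrite('pics/side13z.png',cv2.resize(im[140:320,130:400],None,fx=2.9,fy=2.9,interpolation=cv2.INTER_CUBIC))
E
```

```text
44.5 [ 0.5965 -0.3494  0.1821] [179.61  -0.2   26.13] [0.1 0.4 0.3]
```

View pics/w13.png

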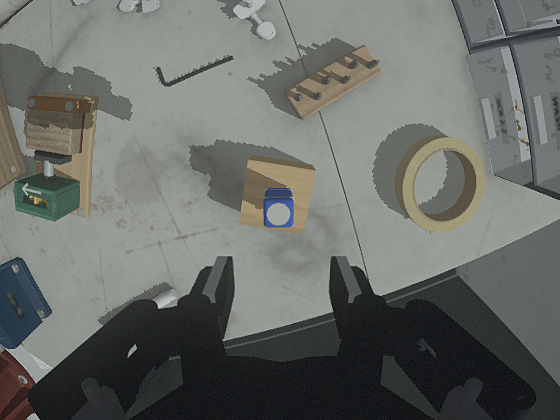

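View pics/side13z.png

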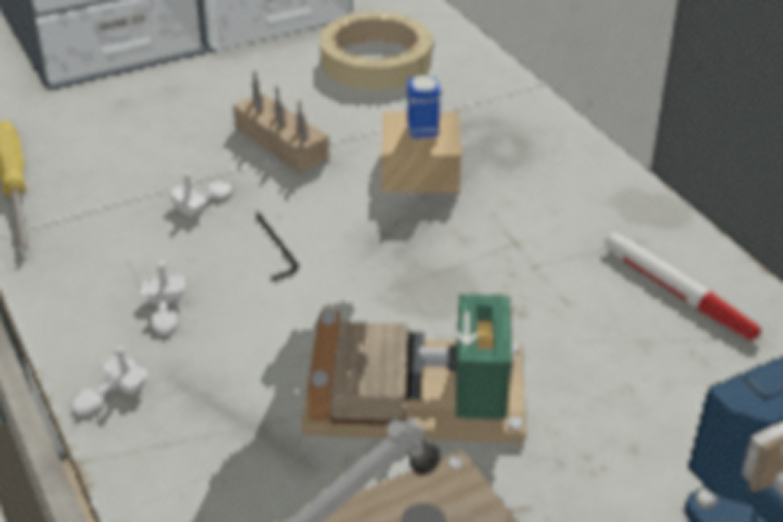

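Side view: the pin is upright in the stand at (425,105) and the block sits between pad and stop. The machine heads and marker haven't moved. The arm is clear, so I'll settle briefly and hand in.

{"method": "drive_tool", "body": {"translation": [[0,0,-5],[0,0,0],[0,0,0],[0,0,0],[0,0,0],[0,0,0],[0,0,0],[0,0,0]], "turn": [0,0,0,0,0,0,0,0]}}

```text
t: 45.4
tcp_pos: [0.5946, -0.3481, 0.1824]
orientation: [180.0, -0.0, 26.1]
wrist_force: [0.1, 0.0, -0.1]
gripper_width: 0.0466
```

```bash
python3 - <<'E'
from plant import robot
print(robot.get_state()['t'], robot.job_done())
E
```

```text
the job is handed in; nothing more can be done
45.4 None
```

The job is done and handed in at 45.4 s. The sanding block is clamped against the stop and the pin is back upright in its stand.

- **Turning the wheel:** I pushed it round in four strokes through the slot, in the direction of the arrow. Running free, the push was about 5.4 N. I stopped at about 8.05 N, 1.49 times that. The free figure is an average of noisy single readings (about ±0.5 N), so the ratio is good to roughly ±0.1.
- **Side force:** in the last stroke there was also about 3 N of force across the slot. I took it for friction at the tooth and did not look further into it.
- **Clamping:** in the last wrist view during the push the block looked flush with the stop, and the later side view agreed. I did not measure the gap.
- **Pin:** it went back down the hole without catching and seated with about 5 N. After release the wrist and side pictures showed it upright.
- **Bystanders:** the machine heads and marker looked unmoved in the side picture; I did not measure them. The arm was clear of everything at the end, with no force on the wrist.

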